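# Take the phone off the hook and dial

### The arm

A 6-joint arm with a two-finger parallel gripper is mounted at the origin on the work surface. World frame = base frame: x ahead of the robot, y to its left, z up, the work surface at z = 0. Lengths are in mm, angles in rad, forces in N, time in s.
With the tool pointing down it reaches from about 300 to 775 mm from the base axis. Payload 14.6 kg.
Tool frame: the origin (TCP) lies midway between the tips of the shut fingers; the grasp point (between the pads) lies 19 mm behind it (manip.tcp_to_grasp is the distance from the TCP to the grasp point, in mm); z points along the fingers, x is the direction in which the jaws open and shut, and the axes are right-handed (so a half turn about z gives the same grasp; the last joint's range is limited). The gripper opens to 94 mm and grips with 3 to 60 N. Pads are 16 mm wide; open, the fingers measure 119 mm over their backs; the gripper's body (75 mm by 177 mm) begins 78 mm behind the grasp point.
Start: joints at [-1.348, 0.3, 1.521, -0, 1.321, -0.067], TCP at [157.161, -527.057, 205.446] pointing down, gripper open.
Joint ranges: [-3.03, 3.03], [-0.79, 2.21], [0.23, 2.52], [-1.04, 4.18], [0, 3.07], [-2.55, 2.55]. Speed limits (rad/s): [2.22, 2.22, 2.57, 3.14, 3.14, 3.14].

### API

Orientations are given as [roll, pitch, yaw] about the fixed x, y, z axes, in that order (R = Rz(yaw) Ry(pitch) Rx(roll)).
In Python, from cell import manip gives the robot as it stands.
- The arm moves only by the tool arm_command, never from a script. Its argument "steps" is a list of rows, each a list of 3 entries, a list of its own where there are three numbers: the opening, from 0 (shut) to 1 (fully open), then the shift along the tool's x, y, z in cm, then the turn about the tool's z in rad. A call has 1 to 5 rows; each row shifts and turns the commanded pose from where the row before left it, along the tool's axes as they then stand; what a row does not reach is not made up. A row lasts 1/12 s, in which the tool goes at most 41.7 mm and 7.16 degrees, less where a joint would pass 70% of its speed; a pose out of reach is approached as far as the arm can. A call with a gripper value outside its range is refused whole. The fingers move at their own pace and stop on an object; "force" is the grip in N (left out, the last holds). Time passes only in rows, so rows that do not move let the fingers close. It gives the time, the measured TCP pose, the force and the opening at its end, in the units of the state.
- manip.read_state(): the state, without advancing time (a new reading comes with each control period).
- manip.camera(name): name is "scene" or "top"; returns (picture, depth): 480x640x3 uint8, red, green, blue; 480x640 float32, mm along the optical axis (not along the pixel's ray), 0 where there is no reading.
- manip.calibration(name): a dict with "fx", "fy", "cx", "cy" (pixels), "R" (3x3) and "t" (3): a world point X has camera coordinates R X + t. Camera axes: x right, y down, z forward; pixel columns grow to the right and rows downward; lengths in mm; the calibration is good to about 2 mm. A picture is of the moment at which its call begins. calibration takes no time and is no camera call.
- manip.sign_off(): hands the job in, once; it reports no verdict.
The state is a dict: "clock": time; "joints": joint angles; "qd": joint speeds; "effort": joint torques, N m; "eef_pos": TCP position; "eef_rot": TCP orientation; "wrist_force": force on the tool from outside, world axes, zero at the start; "moment": the same for the moment, N m; "finger_gap": finger opening in mm.
Only numpy, scipy, OpenCV 4.12 (cv2) and the standard library are available. Lean on these libraries where they do the work, as an engineer would, in place of code of your own. Each camera call takes 0.05 s, during which the arm holds its last target.

### The job

Lift the handset of the desk phone up off its hook and lay it gently, face down, on the free middle of the leather writing pad. Then dial 3, 7, 0 on the phone's keypad, one key at a time, each lightly but all the way, and no other key. Do not drag the phone along, and leave the other things on the desk where they are.

Things in the scene. Friction and masses are not known exactly. Their poses are not given: they have to be found in the camera images.
- phone: White desk phone, loose, 1.15 kg: some 8 N drags it. Origin mid-foot on the desk, +x away from its user, +y his left. Face 215 x 210 mm at 45 deg from level: up-face u=(.707,0,.707), outward n=(-.707,0,.707), lower edge (-.075,0,.028). Handset lane y=.068, keys right of it. Hook under the ear cap: tongue 26 mm wide, 5 thick, 7 off the face, points up it for 12 mm from a root at (.037,.068,.140).
- handset: White, 200 mm, .12-.24 kg: bar 34 wide, 22 thick, 100 free, its middle 29 mm up z; end caps 50 x 48 x 38. Origin amid the cap faces' plane, +x ear end, +z its back. Hangs faces to the phone's face, +x up it: a slot in the ear cap's lower end is over the tongue, its 5 mm plate in the 7 mm gap behind. Off: slide 12+ mm up along the face, then away; pulled out or twisted it jams and drags the phone.
- pad: Dark brown leather writing pad, 280 mm (x) by 360 mm (y), 3 mm thick, fixed to the desk. Origin: middle of its underside, z up. It lies beside the phone, on either side.
- key_3_top (a point): Middle of the top of the 3 key (moves with the key).
- key_7_top (a point): Middle of the top of the 7 key (moves with the key).
- key_0_top (a point): Middle of the top of the 0 key (moves with the key).
- key_1 (a joint): Travel of the 1 key, like key 2. The keypad has the usual telephone layout without print: 1 2 3 (from the left) in the top row, 4 5 6, 7 8 9, then star 0 hash; a small ridge marks the 5. Keys are 24 mm wide, 20 mm high, 34 mm apart sideways and 30 mm up the face, tops 6 mm proud of the face. A display lies above them.
- key_2 (a joint): Travel of the 2 key, m: 0 up, 0.004 bottomed. It presses square into the face (along -n of the phone), springs back, and takes 1 N at first, 3.3 N at 3 mm, where it makes contact, and 4 N at the bottom. The phone's face stands on a springy leg: 5 N on a top-row key tips it back by about 4 mm there, on a bottom-row key hardly at all.
- key_3 (a joint): Travel of the 3 key, m, like key 2.
- key_4 (a joint): Travel of the 4 key, m, like key 2.
- key_5 (a joint): Travel of the 5 key, m, like key 2.
- key_6 (a joint): Travel of the 6 key, m, like key 2.
- key_7 (a joint): Travel of the 7 key, m, like key 2.
- key_8 (a joint): Travel of the 8 key, m, like key 2.
- key_9 (a joint): Travel of the 9 key, m, like key 2.
- key_star (a joint): Travel of the star key, m, like key 2.
- key_0 (a joint): Travel of the 0 key, m, like key 2.
- key_hash (a joint): Travel of the hash key, m, like key 2.
- mouse: Bystander: white computer mouse, 105 x 58 x 29 mm; origin: middle of its underside; loose; starts on the pad at one side, leaving the middle of the pad free.
- notes: Bystander: square block of paper notes, 76 x 76 x 24 mm; origin: middle of its underside; loose; starts on the pad at the other side (mouse and notes may swap sides).
- pen_pot: Bystander: dark round pen pot, 76 mm across, 100 mm tall, pens to 160 mm; origin: middle of its underside; loose; on the desk.
- stapler: Bystander: black stapler, 140 x 36 x 45 mm; origin: middle of its underside; loose; on the desk.
- mug: Bystander: white mug, 82 mm across, 95 mm tall; origin: middle of its underside; loose; on the desk.
- tape_dispenser: Bystander: black tape dispenser, 150 x 55 x 83 mm; origin: middle of its underside; loose; on the desk.

How it is judged:
By the outcome, as a careful person would: the job done as asked, in the order asked, and still so for the second after the job is handed in, with the robot touching nothing.
It also fails if it takes over 66 s, if anything falls off the work surface, if the arm or the gripper's body presses on something with over 40 N, if the wrist force passes 120 N, or if a joint passes its speed limit or range.

## Working session

There is one attempt and no reset: what is moved stays moved. The work goes in short steps, Python scripts to look and compute and a tool call to move; the robot and the scene stay as the last step left them, time stands still between calls to the robot, and variables do not carry over. Pictures are saved under pics/ and viewed, and the job is handed in when it is done.

Besides the shell and the picture viewer there is one more tool, called after "Emit:" by a JSON object that holds its "api" and its "payload". arm_command: Moves the arm, as the interface text tells. Its arguments: {"type":"object","properties":{"steps":{"type":"array","items":{"type":"array"}},"force":{"type":"number"}},"required":["steps"]}

```bash
ls; mkdir -p pics
python3 - <<'E'
from cell import manip
import cv2,numpy as np
print(manip.read_state()); print(manip.tcp_to_grasp)
for n in("scene","top"):
    p,d=manip.camera(n); cv2.imwrite(f"pics/{n}0.png",p[:,:,::-1]); np.save(f"pics/{n}0d.npy",d); c=manip.calibration(n); print(n,c); print((d==0).mean())
E
```

```text
pics
{'clock': 0.0, 'joints': array([-1.34760328e+00,  3.00484760e-01,  1.52159109e+00,  5.77096260e-06,
        1.32069202e+00, -6.66002757e-02]), 'qd': array([-0.0014191 ,  0.00096604,  0.00035171,  0.00048213,  0.0002267 ,
       -0.00102676]), 'effort': array([-1.72540811e-03, -5.31804442e+01, -3.52737522e+01,  7.07967044e-02,
        2.44221976e-02, -7.93888876e-05]), 'eef_pos': array([ 157.1044277 , -526.80773137,  204.87460404]), 'eef_rot': array([-3.14150886e+00,  1.17223879e-03, -1.28100439e+00]), 'wrist_force': array([ 0.43733147, -0.59880495,  0.26567296]), 'moment': array([ 0.02580898, -0.03077828,  0.02647265]), 'finger_gap': 93.77798672092048}
18.8
scene {'fx': 483.2316640724232, 'fy': 483.2316640724232, 'cx': 329.49567243311066, 'cy': 237.23373929293538, 'R': array([[-0.6019519 ,  0.79852365,  0.00372594],
       [ 0.60972238,  0.46263067, -0.64359264],
       [-0.51564768, -0.38514003, -0.76535915]]), 't': array([ 380.5716951 , -321.8200625 , 1534.14230183])}
0.020804036458333335
top {'fx': 545.165335084965, 'fy': 545.165335084965, 'cx': 319.22070762020576, 'cy': 238.06896719901317, 'R': array([[-0.01592119, -0.99986994, -0.00257099],
       [-0.97496755,  0.01609489, -0.22176393],
       [ 0.22177646, -0.00102411, -0.975097  ]]), 't': array([  29.95404387,  647.10667954, 1190.03501362])}
0.003997395833333334
```

View pics/scene0.png

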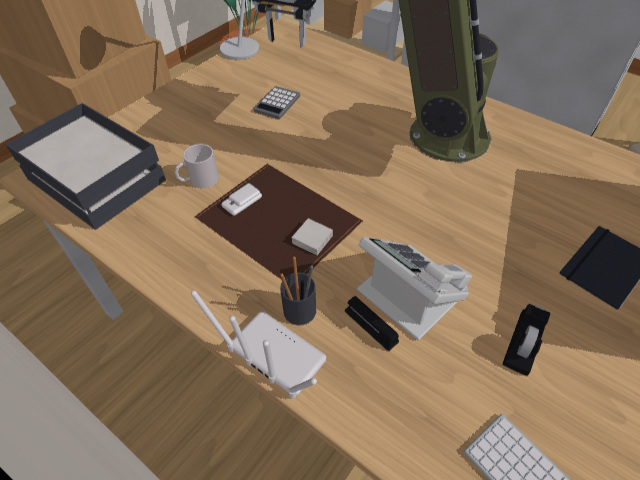

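View pics/top0.png

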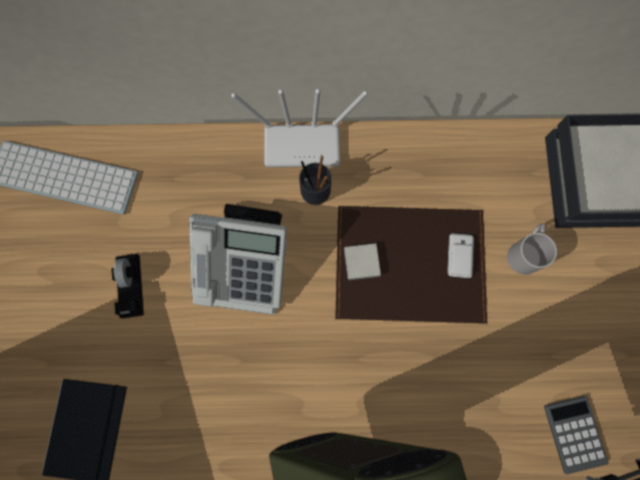

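Top view: the phone is at about (238,263) with its handset on the left at (203,262). The pad spans (337-487, 206-322), with notes at (362,261) and mouse at (460,256). Next I'll enlarge the phone and measure points.

```bash
cat > h.py <<'E'
from cell import manip
import cv2,numpy as np
def pts(n,d):
    c=manip.calibration(n); v,u=np.mgrid[0:480,0:640]
    X=np.stack([(u-c['cx'])/c['fx']*d,(v-c['cy'])/c['fy']*d,d],-1)
    return (X-c['t'])@c['R']
def ray(n,u,v):
    c=manip.calibration(n); w=np.array([(u-c['cx'])/c['fx'],(v-c['cy'])/c['fy'],1])@c['R']
    return -c['R'].T@c['t'],w/np.linalg.norm(w)
def onplane(n,u,v,nn,dd):
    o,w=ray(n,u,v); return o+w*(dd-nn@o)/(nn@w)
def tri(a,b):
    (o1,w1),(o2,w2)=ray("top",*a),ray("scene",*b)
    s=np.linalg.lstsq(np.stack([w1,-w2],1),o2-o1,rcond=None)[0]
    p,q=o1+s[0]*w1,o2+s[1]*w2; return (p+q)/2,np.linalg.norm(p-q)
def proj(n,X):
    c=manip.calibration(n); x=c['R']@np.asarray(X)+c['t']; return c['fx']*x[0]/x[2]+c['cx'],c['fy']*x[1]/x[2]+c['cy']
E
python3 - <<'E'
from h import *
t=cv2.imread("pics/top0.png"); s=cv2.imread("pics/scene0.png")
cv2.imwrite("pics/tc.png",cv2.resize(t[195:325,175:300],None,fx=4.6,fy=4.6,interpolation=2))
cv2.imwrite("pics/sc.png",cv2.resize(s[225:345,340:480],None,fx=5,fy=5,interpolation=2))
P=pts("top",np.load("pics/top0d.npy"))
m=P[400:440,200:300]; print("desk z",np.median(P[300:320,300:330,2]))
for u,v in [(300,300),(412,263),(362,261),(460,256),(203,262),(203,230),(203,295),(252,280),(222,270),(252,241),(315,183)]: print(u,v,P[v,u].round(1))
E
```

```text
desk z 0.3876677727201273
300 300 [513.1  67.8  -1.4]
412 263 [ 597.7 -204.2    3.1]
362 261 [599.8 -81.3  29.5]
460 256 [ 607.5 -313.8   32.8]
203 262 [581.1 270.1 150.7]
203 230 [640.4 262.2 197.5]
203 295 [518.  281.7  86.3]
252 280 [550.6 172.8  83. ]
222 270 [572.7 239.1  94.1]
252 241 [623.7 164.2 159.5]
315 183 [805.   27.7   2.9]
```

View pics/tc.png

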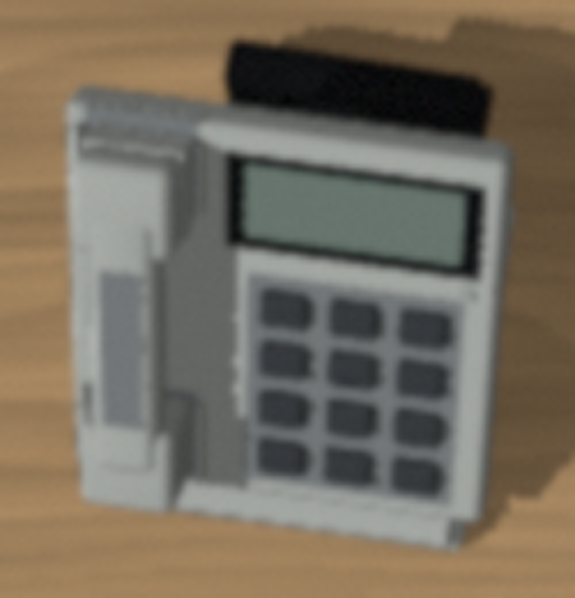

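View pics/sc.png

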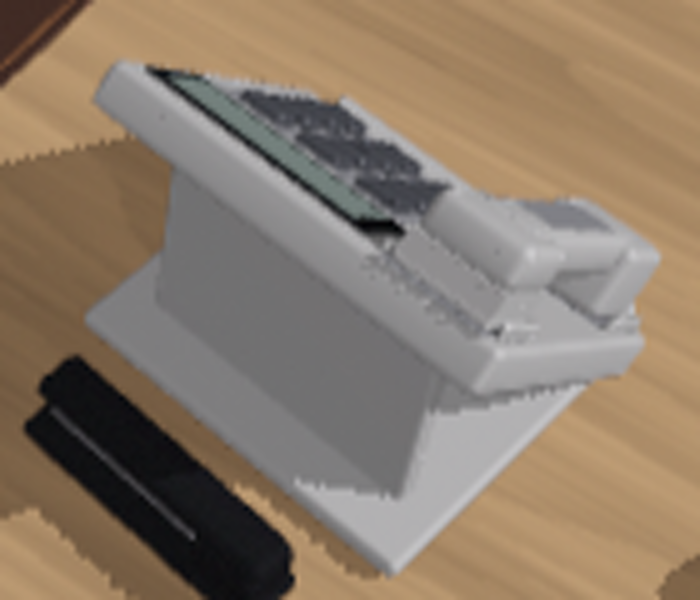

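```bash
cat > meas.py <<'E'
from h import *
t=cv2.imread("pics/top0.png"); d=np.load("pics/top0d.npy"); P=pts("top",d)
g=cv2.cvtColor(t,cv2.COLOR_BGR2GRAY)
# upsampled key centres
x0,y0=228,250; k=8
c=cv2.resize(g[y0:312,x0:282],None,fx=k,fy=k,interpolation=cv2.INTER_CUBIC)
m=(c<75).astype(np.uint8)
n,l,st,ce=cv2.connectedComponentsWithStats(m)
keys=[]
for i in range(1,n):
    if 2000<st[i,4]<12000: keys.append(((ce[i]+.5)/k-.5+[x0,y0]).tolist()+[st[i,4]])
keys=np.array(keys); keys=keys[np.argsort(keys[:,1])]
E
cat > a.py <<'E'
from meas import *
print(len(keys)); print(keys.round(1))
# face plane: region of lane between handset and keypad + rim, robust
reg=[(v,u) for v in range(222,306) for u in range(190,284)]
Q=np.array([P[v,u] for v,u in reg]); Q=Q[(Q[:,2]>25)]
rng=np.random.default_rng(0);best=None
for _ in range(2000):
    a=Q[rng.choice(len(Q),3,False)]; nn=np.cross(a[1]-a[0],a[2]-a[0]); 
    if np.linalg.norm(nn)<500: continue
    nn/=np.linalg.norm(nn); nn*=np.sign(nn[2]); 
    if abs(nn[2]-.707)>.1: continue
    h=(Q-a[0])@nn; s=(abs(h)<1.5).sum()
    if best is None or s>best[0]: best=(s,nn,a[0])
s,nn,a=best; I=Q[abs((Q-a)@nn)<2]; c0=I.mean(0); nn=np.linalg.svd(I-c0)[2][2]; nn*=np.sign(nn[2])
print(s,len(Q),nn,nn@c0,"yaw",np.degrees(np.arctan2(-nn[1],-nn[0])),"tilt",np.degrees(np.arccos(nn[2])))
h=(Q-c0)@nn
print(np.histogram(h,bins=np.arange(-12,60,3)))
E
python3 a.py
```

```text
13
[[ 264.6  251.6 4806. ]
 [ 236.9  261.9 4856. ]
 [ 251.9  264.  4883. ]
 [ 267.1  266.1 4842. ]
 [ 236.6  272.8 4620. ]
 [ 251.5  275.  4721. ]
 [ 266.4  277.  4667. ]
 [ 236.3  283.5 4573. ]
 [ 251.1  285.5 4502. ]
 [ 265.7  287.7 4503. ]
 [ 236.1  293.9 4333. ]
 [ 250.6  296.  4370. ]
 [ 265.2  298.1 4319. ]]
2276 7654 [-0.69756168  0.12057608  0.70630667] -306.33022506457576 yaw -9.806879201142984 tilt 45.064794816163634
(array([  43,   85,  472, 1890, 2025,  990,  350,   56,   28,   50,   15,
         39,   28,   35,   84,  187,  504,  509,  113,    5,    0,    0,
          0]), array([-12,  -9,  -6,  -3,   0,   3,   6,   9,  12,  15,  18,  21,  24,
        27,  30,  33,  36,  39,  42,  45,  48,  51,  54,  57]))
```

```bash
cat > b.py <<'E'
from meas import *
from scipy.spatial.transform import Rotation as Ro
keys=keys[1:]
# order rows/cols
K=keys[:,:2].reshape(4,3,2)
D=np.array([[np.median(d[int(round(v))-2:int(round(v))+3,int(round(u))-2:int(round(u))+3]) for u,v in r] for r in K])
c=manip.calibration("top")
X=np.stack([(K[...,0]-c['cx'])/c['fx']*D,(K[...,1]-c['cy'])/c['fy']*D,D],-1); X=(X-c['t'])@c['R']
print("key tops by depth\n",X.round(1))
# key grid basis
A=[];B=[]
for r in range(4):
    for q in range(3): A.append([1,q-1,1.5-r]);B.append(X[r,q])
A=np.array(A);B=np.array(B)
co,res,_,_=np.linalg.lstsq(A,B,rcond=None); print("ctr",co[0],"col",co[1],np.linalg.norm(co[1]),"up",co[2],np.linalg.norm(co[2]))
print("resid",(A@co-B).round(1).tolist())
# scene view keys + depth
ds=np.load("pics/scene0d.npy");Ps=pts("scene",ds)
s=cv2.imread("pics/scene0.png")
x0,y0=385,240;k=8
g=cv2.cvtColor(s,cv2.COLOR_BGR2GRAY)[y0:270,x0:435]
cc=cv2.resize(g,None,fx=k*2,fy=k*2,interpolation=2); cv2.imwrite("pics/sk.png",cc)
for r in range(4):
  print([tuple(np.round(proj("scene",X[r,q]),1)) for q in range(3)])
# depth consistency: desk in both near phone
Pt=P
for nm,PP in(("top",P),("scene",Ps)):
    m=(abs(PP[...,0]-560)<60)&(abs(PP[...,1]-60)<30)&(abs(PP[...,2])<15); print(nm,"desk z",PP[m][:,2].mean(),PP[m][:,2].std(),m.sum())
    # pad
    m=(abs(PP[...,0]-600)<60)&(abs(PP[...,1]+200)<50)&(abs(PP[...,2])<15); print(nm,"pad z",PP[m][:,2].mean(),m.sum())
E
python3 b.py
```

```text
key tops by depth
 [[[586.  202.1 119.2]
  [580.9 168.9 118.4]
  [575.8 135.4 117.5]]

 [[565.3 205.7  96.9]
  [559.9 172.4  96.3]
  [554.6 138.9  97.4]]

 [[544.3 209.1  76.1]
  [539.2 175.8  74.6]
  [533.7 142.3  76. ]]

 [[523.2 212.3  55.1]
  [517.9 179.   54.8]
  [512.5 145.4  55.5]]]
ctr [549.44062869 173.95514594  86.49793556] col [ -5.27480838 -33.39697598  -0.10143964] 33.81112092117591 up [21.00343092 -3.35999255 21.09056729] 29.954059643991286
resid [[0.2, 0.2, -1.0], [0.0, -0.0, -0.2], [-0.1, 0.1, 0.5], [-0.1, -0.0, 0.2], [0.0, -0.1, 0.7], [0.0, -0.0, -0.4], [-0.1, -0.1, -0.1], [-0.3, -0.2, 1.3], [0.0, -0.1, -0.2], [0.0, 0.1, -0.1], [0.0, -0.0, 0.0], [0.2, 0.2, -0.8]]
[(np.float64(415.7), np.float64(261.0)), (np.float64(403.9), np.float64(252.6)), (np.float64(392.4), np.float64(244.4))]
[(np.float64(420.4), np.float64(261.9)), (np.float64(408.9), np.float64(253.6)), (np.float64(397.7), np.float64(245.0))]
[(np.float64(425.0), np.float64(262.3)), (np.float64(413.5), np.float64(254.4)), (np.float64(402.6), np.float64(245.9))]
[(np.float64(429.2), np.float64(262.6)), (np.float64(418.1), np.float64(254.6)), (np.float64(407.2), np.float64(246.4))]
top desk z 0.38842609359452285 2.6512806561268727 1239
top pad z 3.351966240328773 2009
scene desk z -0.9496050018436843 1.903015843906731 533
scene pad z 1.686371992871439 1222
```

View pics/sk.png

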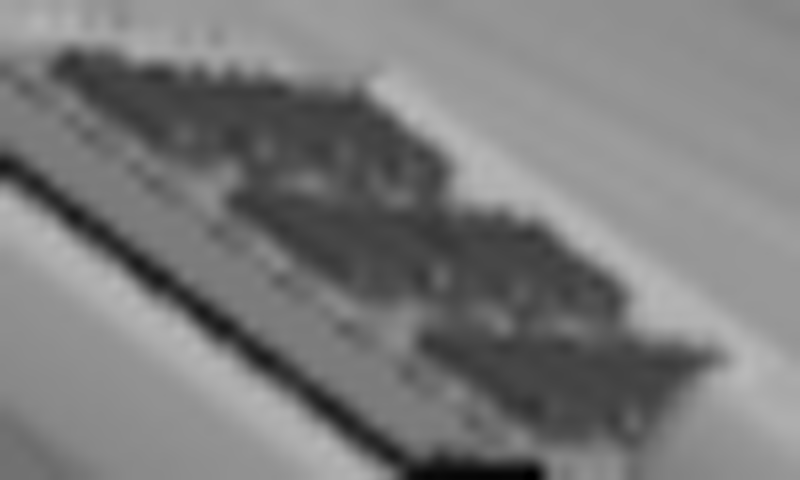

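```bash
cat > f.py <<'E'
from h import *
yaw=np.radians(-9.05); X=np.array([np.cos(yaw),np.sin(yaw),0]); Y=np.array([-np.sin(yaw),np.cos(yaw),0]); Z=np.array([0,0,1.])
U=(X+Z)/2**.5; N=(Z-X)/2**.5; C=np.array([549.4,174.0,86.2])
E
cat > c.py <<'E'
from f import *
for nm in("top","scene"):
    P=pts(nm,np.load(f"pics/{nm}0d.npy")).reshape(-1,3)-C
    a,b,c=P@U,P@Y,P@N   # coordinates from keypad centre at key tops
    m=(abs(a)<170)&(b>20)&(b<140)&(c>-40)&(c<60)
    a,b,c=a[m],b[m],c[m]
    print(nm,m.sum())
    for lo in range(-80,160,10):
        q=(a>=lo)&(a<lo+10)&(c>12)
        if q.sum()>3: print(lo,q.sum(),"y %.1f..%.1f"%tuple(np.percentile(b[q],[3,97])),"n med %.1f p90 %.1f"%(np.median(c[q]),np.percentile(c[q],90)))
    # face level lane
    q=(b>25)&(b<150)&(c<5)&(c>-20); print("lane face n",np.median(c[q]))
    P2=pts(nm,np.load(f"pics/{nm}0d.npy")).reshape(-1,3)-C; a,b,c=P2@U,P2@Y,P2@N
    q=(abs(c+6)<5)&(abs(a)<200)&(abs(b)<200)&(P2[:,2]+C[2]>15); print("face extent a",np.percentile(a[q],[.5,99.5]),"b",np.percentile(b[q],[.5,99.5]))
E
python3 c.py
```

```text
top 6686
-70 41 y 80.7..125.1 n med 31.9 p90 33.9
-60 77 y 80.1..124.5 n med 32.4 p90 34.7
-50 70 y 80.5..125.0 n med 32.6 p90 34.4
-40 68 y 80.6..123.7 n med 33.5 p90 36.6
-30 89 y 80.6..124.4 n med 32.7 p90 36.3
-20 77 y 83.8..124.0 n med 32.7 p90 36.4
-10 56 y 87.4..119.3 n med 33.2 p90 36.3
0 59 y 87.2..119.1 n med 33.6 p90 36.2
10 56 y 87.0..119.3 n med 34.0 p90 37.4
20 61 y 87.8..118.8 n med 33.4 p90 36.5
30 60 y 87.3..118.7 n med 33.6 p90 36.9
40 62 y 87.1..118.1 n med 33.6 p90 36.3
50 56 y 87.4..118.7 n med 34.2 p90 36.8
60 60 y 87.8..117.5 n med 33.8 p90 36.1
70 66 y 87.2..117.5 n med 34.0 p90 35.9
80 72 y 82.8..122.2 n med 32.8 p90 35.2
90 99 y 79.9..125.9 n med 32.6 p90 35.2
100 101 y 80.0..125.8 n med 31.4 p90 34.0
110 90 y 79.7..125.8 n med 31.3 p90 33.4
120 125 y 80.2..125.4 n med 30.3 p90 33.3
130 86 y 82.2..123.3 n med 22.1 p90 28.8
lane face n -4.793612315180129
face extent a [-86.33547182 139.02464954] b [-67.02507397 140.05282694]
scene 3041
-70 8 y 93.0..129.3 n med 32.3 p90 32.5
-60 18 y 89.5..129.7 n med 32.0 p90 32.5
-50 17 y 101.7..129.9 n med 27.8 p90 32.5
-40 20 y 91.8..129.4 n med 32.0 p90 34.2
-30 49 y 85.7..129.8 n med 24.6 p90 33.0
-20 19 y 102.5..125.9 n med 27.8 p90 34.4
-10 19 y 96.7..122.3 n med 32.3 p90 34.5
0 16 y 99.6..122.1 n med 32.2 p90 34.5
10 22 y 95.2..122.6 n med 31.4 p90 34.3
20 15 y 94.7..122.3 n med 31.5 p90 34.3
30 21 y 99.2..122.6 n med 32.4 p90 34.2
40 18 y 96.9..122.4 n med 31.0 p90 33.9
50 17 y 97.6..122.6 n med 32.7 p90 34.2
60 18 y 96.4..121.6 n med 33.5 p90 34.2
70 14 y 95.5..120.8 n med 33.2 p90 33.9
80 20 y 88.4..129.7 n med 32.3 p90 33.3
90 33 y 89.8..129.9 n med 31.1 p90 33.1
100 33 y 94.0..129.8 n med 30.8 p90 31.6
110 31 y 90.4..129.5 n med 30.7 p90 31.3
120 177 y 84.5..128.4 n med 22.9 p90 30.2
130 60 y 85.8..125.9 n med 21.0 p90 26.8
lane face n -5.951788942423284
face extent a [-86.35046123 138.41213496] b [-60.72336058 142.93961452]
```

Emit:
{"api": "arm_command", "payload": {"steps": [[0.65,[0,0,-4],0.12],[0.65,[0,0,-4],0.12],[0.65,[0,0,-4],0.12],[0.65,[0,0,-3],0.088],[0.65,[0,0,0],0]], "force": 25}}

```text
clock: 0.52
eef_pos: [157.4, -527.9, 361.8]
eef_rot: [-3.138, -0.008, -1.735]
wrist_force: [-0.1, -0.1, -0.5]
finger_gap: 63.9
```

Emit:
{"api": "arm_command", "payload": {"steps": [[0.65,[-3.7,-1.2,0],0],[0.65,[-3.7,-1.2,0],0],[0.65,[-3.7,-1.2,0],0],[0.65,[-3.7,-1.2,0],0],[0.65,[-3.7,-1.2,0],0]]}}

```text
clock: 0.93
eef_pos: [245.8, -352.0, 354.8]
eef_rot: [3.141, 0.001, -1.729]
wrist_force: [0.6, 0.2, -0.5]
finger_gap: 61.1
```

Emit:
{"api": "arm_command", "payload": {"steps": [[0.65,[-3.7,-1.2,0],0],[0.65,[-3.7,-1.2,0],0],[0.65,[-3.7,-1.2,0],0],[0.65,[-3.7,-1.2,0],0],[0.65,[-3.7,-1.2,0],0]]}}

```text
clock: 1.35
eef_pos: [334.1, -178.7, 355.1]
eef_rot: [3.141, 0.0, -1.729]
wrist_force: [0.8, -0.6, 0.5]
finger_gap: 61.1
```

Emit:
{"api": "arm_command", "payload": {"steps": [[0.65,[-3.7,-1.2,0],0],[0.65,[-3.7,-1.2,0],0],[0.65,[-3.7,-1.2,0],0],[0.65,[-3.7,-1.2,0],0],[0.65,[-3.7,-1.2,0],0]]}}

```text
clock: 1.77
eef_pos: [422.6, -5.3, 355.1]
eef_rot: [3.141, -0.0, -1.728]
wrist_force: [0.0, -0.7, 0.6]
finger_gap: 61.3
```

Emit:
{"api": "arm_command", "payload": {"steps": [[0.65,[-3.7,-1.2,0],0],[0.65,[-3.7,-1.2,0],0],[0.65,[-3.7,-1.2,0],0],[0.65,[-3.7,-1.2,0],0],[0.65,[0,0,0],0]]}}

```text
clock: 2.18
eef_pos: [494.2, 135.8, 353.3]
eef_rot: [3.138, -0.0, -1.725]
wrist_force: [-0.9, 0.4, -0.0]
finger_gap: 61.0
```

Emit:
{"api": "arm_command", "payload": {"steps": [[0.65,[-3.7,-1.35,0],0],[0.65,[-3.7,-1.35,0],0],[0.65,[-3.7,-1.35,0],0],[0.65,[-3.7,-1.35,1],0],[0.65,[0,0,3],0]]}}

```text
clock: 2.6
eef_pos: [572.7, 274.1, 316.5]
eef_rot: [-3.137, 0.003, -1.725]
wrist_force: [0.3, -0.2, 0.0]
finger_gap: 61.3
```

Emit:
{"api": "arm_command", "payload": {"steps": [[0.65,[0,0,4],0],[0.65,[0,0,3],0],[0.65,[0,0,0],0],[0.65,[0,0,0],0]]}}

```text
clock: 2.93
eef_pos: [569.4, 268.5, 245.0]
eef_rot: [3.139, -0.001, -1.729]
wrist_force: [-0.8, -0.3, 0.2]
finger_gap: 61.3
```

Run:
```python
from f import *
s=manip.read_state(); print(s['eef_pos'],s['eef_rot'],s['joints'])
tx=np.array([np.cos(s['eef_rot'][2]),np.sin(s['eef_rot'][2]),0]);ty=np.array([tx[1],-tx[0],0])
G=C+35*U+104*Y+26*N-18.8*Z; D=G-s['eef_pos']; print(G,"tool shift",D@tx,D@ty,-D[2])
for n in("scene","top"):
    p,d=manip.camera(n); x,y,w,h=(330,180,160,130) if n=="scene" else (160,170,160,160)
    cv2.imwrite(f"pics/{n}1.png",cv2.resize(p[y:y+h,x:x+w,::-1],None,fx=3.7,fy=3.7,interpolation=2))
```

```text
[569.39564204 268.53957993 244.97876046] [ 3.13942110e+00 -1.31430252e-03 -1.72890521e+00] [ 3.82522477e-01  4.59337862e-01  1.21246964e+00 -9.25624398e-06
  1.47232344e+00  2.11143004e+00]
[572.04355685 275.70432308 110.53351365] tool shift -7.492292664725275 -1.4867911340211837 134.445246806429
```

View pics/scene1.png

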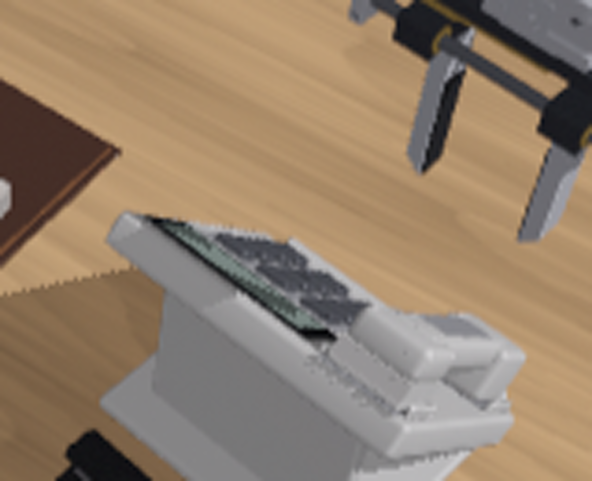

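The fingers (tips at about (425,170) and (530,240) in the crop) are above the handset bar and square to it. I'll shift over and go down.

Emit:
{"api": "arm_command", "payload": {"steps": [[0.65,[-0.75,-0.15,3],0],[0.65,[0,0,3],0],[0.65,[0,0,3],0],[0.65,[0,0,0],0],[0.65,[0,0,0],0]]}}

```text
clock: 3.45
eef_pos: [572.8, 276.1, 157.1]
eef_rot: [-3.141, 0.0, -1.729]
wrist_force: [-0.5, 0.7, 1.0]
finger_gap: 61.3
```

Emit:
{"api": "arm_command", "payload": {"steps": [[0.65,[0,0,1.5],0],[0.65,[0,0,1.5],0],[0.65,[0,0,1.4],0],[0.65,[0,0,0],0],[0.65,[0,0,0],0]]}}

```text
clock: 3.87
eef_pos: [573.4, 276.4, 114.2]
eef_rot: [-3.139, 0.002, -1.729]
wrist_force: [-0.1, 0.4, 0.7]
finger_gap: 60.9
```

Run:
```python
from f import *
s=manip.read_state(); print(s['eef_pos'],s['eef_rot'],s['wrist_force'])
for n in("scene","top"):
    p,d=manip.camera(n); x,y,w,h=(330,180,160,130) if n=="scene" else (160,170,160,160)
    cv2.imwrite(f"pics/{n}2.png",cv2.resize(p[y:y+h,x:x+w,::-1],None,fx=3.7,fy=3.7,interpolation=2))
```

```text
[573.40017114 276.38575002 114.21247985] [-3.13907365e+00  1.56211936e-03 -1.72909741e+00] [-0.11631055  0.35684313  0.69033991]
```

View pics/scene2.png

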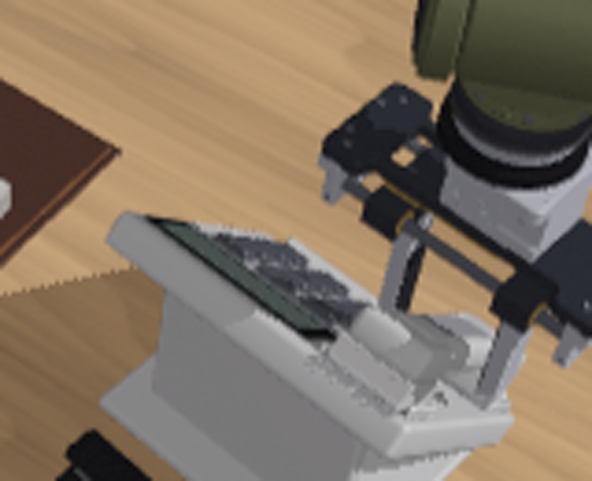

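View pics/top2.png

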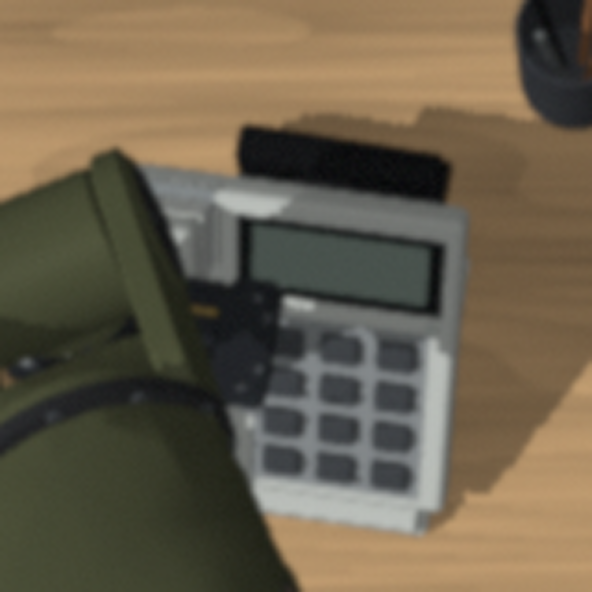

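Both fingers straddle the bar and nothing is touching. I'll lower a little more and close lightly, watching the side force.

Emit:
{"api": "arm_command", "payload": {"steps": [[0.45,[0,0,0.35],0],[0.45,[0,0,0],0],[0.42,[0,0,0],0],[0.4,[0,0,0],0]], "force": 4}}

```text
clock: 4.3
eef_pos: [572.5, 276.1, 108.3]
eef_rot: [-3.141, 0.0, -1.729]
wrist_force: [-0.9, 0.4, 0.5]
finger_gap: 38.6
```

Emit:
{"api": "arm_command", "payload": {"steps": [[0.38,[0,0,0],0],[0.36,[0,0,0],0],[0.34,[0,0,0],0],[0.3,[0,0,0],0]]}}

```text
clock: 4.63
eef_pos: [572.4, 276.1, 108.1]
eef_rot: [-3.141, 0.0, -1.729]
wrist_force: [-0.6, 1.1, 0.7]
finger_gap: 33.8
```

Emit:
{"api": "arm_command", "payload": {"steps": [[0.3,[0,0,0],0],[0.3,[0,0,0],0],[0.3,[0,-0.2,-0.2],0],[0.3,[0,-0.2,-0.2],0],[0.3,[0,0,0],0]], "force": 35}}

```text
clock: 5.05
eef_pos: [576.7, 275.2, 112.3]
eef_rot: [-3.141, 0.0, -1.729]
wrist_force: [-0.6, 0.4, 0.2]
finger_gap: 34.1
```

Emit:
{"api": "arm_command", "payload": {"steps": [[0.3,[0,-0.2,-0.2],0],[0.3,[0,-0.2,-0.2],0],[0.3,[0,-0.2,-0.2],0],[0.3,[0,-0.2,-0.2],0],[0.3,[0,0,0],0]]}}

```text
clock: 5.47
eef_pos: [584.8, 274.1, 120.5]
eef_rot: [-3.141, 0.0, -1.729]
wrist_force: [0.5, -0.4, -0.4]
finger_gap: 33.9
```

Emit:
{"api": "arm_command", "payload": {"steps": [[0.3,[0,-0.2,-0.2],0],[0.3,[0,-0.2,-0.2],0],[0.3,[0,-0.1,-0.1],0],[0.3,[0,0,0],0]]}}

```text
clock: 5.8
eef_pos: [589.5, 273.3, 125.3]
eef_rot: [-3.141, 0.0, -1.729]
wrist_force: [-0.1, -0.8, -0.7]
finger_gap: 33.5
```

Run:
```python
from f import *
s=manip.read_state(); print(s['eef_pos'],s['eef_rot'],s['wrist_force'],s['moment'])
for n in("scene","top"):
    p,d=manip.camera(n); x,y,w,h=(330,180,160,130) if n=="scene" else (160,170,160,160)
    cv2.imwrite(f"pics/{n}3.png",cv2.resize(p[y:y+h,x:x+w,::-1],None,fx=3.7,fy=3.7,interpolation=2))
```

```text
[589.49351443 273.33591434 125.25099472] [-3.14112987e+00  2.53854100e-04 -1.72918149e+00] [-0.06900764 -0.81626481 -0.67158279] [-0.00653144 -0.01017332 -0.01139035]
```

View pics/scene3.png

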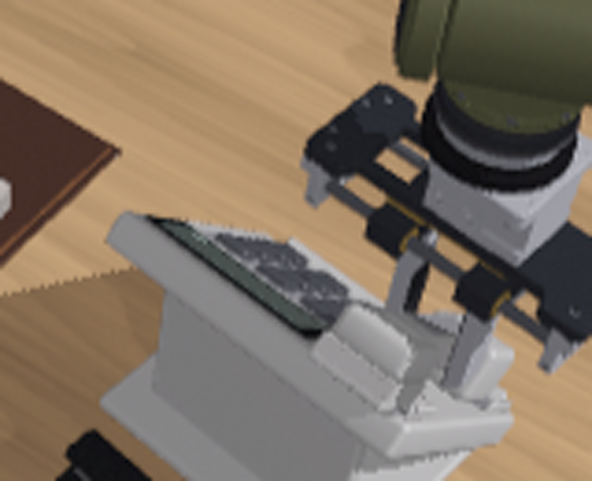

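View pics/top3.png

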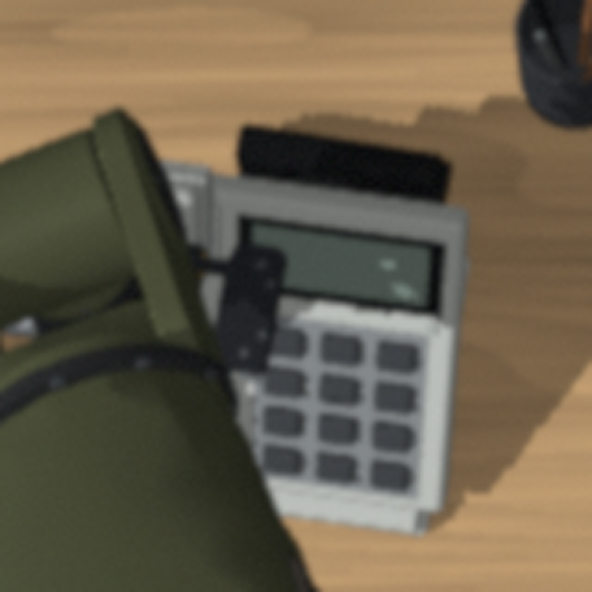

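The handset has slid about 24 mm up the face, and the phone's edges are unchanged in both views. Next I'll move it off along the face normal, then up.

Emit:
{"api": "arm_command", "payload": {"steps": [[0.3,[0,0.3,-0.3],0],[0.3,[0,0.5,-0.5],0],[0.3,[0,0.7,-0.7],0],[0.3,[0,1,-1],0],[0.3,[0,1,-1.5],0]]}}

```text
clock: 6.32
eef_pos: [553.3, 278.9, 165.0]
eef_rot: [3.14, -0.001, -1.729]
wrist_force: [-1.2, -0.9, -1.7]
finger_gap: 33.9
```

Emit:
{"api": "arm_command", "payload": {"steps": [[0.3,[0,1,-1.5],0],[0.3,[0,0,-2],0],[0.3,[0,0,-2],0],[0.3,[0,0,-2],0],[0.3,[0,0,0],0]]}}

```text
clock: 6.73
eef_pos: [545.2, 281.1, 245.0]
eef_rot: [-3.136, 0.004, -1.729]
wrist_force: [0.2, 0.4, -0.2]
finger_gap: 33.5
```

Run:
```python
from f import *
s=manip.read_state(); print(s['eef_pos'],s['eef_rot'],s['wrist_force'],s['moment'])
for n in("scene","top"):
    p,d=manip.camera(n); np.save(f"pics/{n}4d.npy",d); cv2.imwrite(f"pics/{n}4.png",p[:,:,::-1])
```

```text
[545.15134715 281.12878623 244.99493894] [-3.13578574  0.00377626 -1.7285691 ] [ 0.22247735  0.40405454 -0.24993426] [0.00974541 0.02928169 0.0267122 ]
```

View pics/scene4.png

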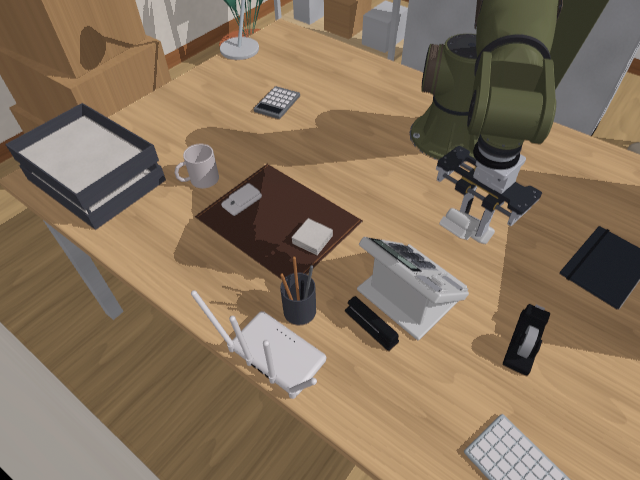

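View pics/top4.png

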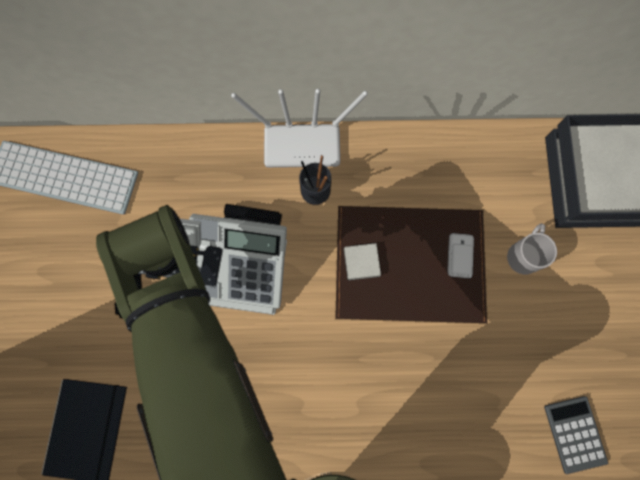

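The handset is off the hook and held at (465,222) in the scene view, and the phone has not moved. Next I'll measure the pad's free middle.

Run:
```python
from f import *
t=cv2.imread("pics/top0.png").astype(int); P=pts("top",np.load("pics/top0d.npy"))
m=((t.max(2)<75)&(P[...,2]<40)).astype(np.uint8)*255; m[:,:320]=0; m[:,500:]=0; m[:195]=0; m[335:]=0
m=cv2.morphologyEx(m,cv2.MORPH_CLOSE,np.ones((5,5)))
c=max(cv2.findContours(m,0,2)[0],key=cv2.contourArea); r=cv2.minAreaRect(c); print(r)
b=[onplane("top",u,v,Z,3) for u,v in cv2.boxPoints(r)]; b=np.array(b); print(b.round(1),b.mean(0))
s=cv2.imread("pics/scene0.png").astype(int)
g=t.min(2)
for nm,(x0,x1,y0,y1),h in(("notes",(338,390,235,285),24),("mouse",(440,482,228,285),20)):
    mm=np.zeros_like(m); mm[y0:y1,x0:x1]=(g[y0:y1,x0:x1]>90)*255
    c=max(cv2.findContours(mm,0,2)[0],key=cv2.contourArea); q=np.array([onplane("top",*p[0],Z,h) for p in c]); print(nm,q.min(0).round(),q.max(0).round())
# scene pad corners (read by eye): check
for u,v in((267,165),(361,221),(196,216)): print(onplane("scene",u,v,Z,3).round(1))
s=manip.read_state()
P=pts("top",np.load("pics/top4d.npy"))
Ps=pts("scene",np.load("pics/scene4d.npy"))
print("handset held pts scene"); 
for u,v in((452,215),(462,222),(480,235)): print(Ps[v,u].round(0))
```

```text
((411.7034912109375, 264.1496276855469), (151.9626922607422, 112.12877655029297), 1.701354742050171)
[[ 468.8  -12.7    3. ]
 [ 744.6  -27.1    3. ]
 [ 726.7 -402.5    3. ]
 [ 452.5 -371.3    3. ]] [ 598.13608422 -203.38020292    3.        ]
notes [ 560. -122.   24.] [642. -39.  24.]
mouse [ 559. -350.   20.] [ 664. -285.   20.]
[ 456.  -365.7    3. ]
[471.4 -15.5   3. ]
[ 725.8 -380.7    3. ]
handset held pts scene
[613. 259. 329.]
[617. 281. 328.]
[558. 307. 256.]
```

Emit:
{"api": "arm_command", "payload": {"steps": [[0.3,[0,0,-1],-0.06],[0.3,[0,0,-1],-0.06],[0.3,[1,0,-0.5],-0.06],[0.3,[2,0,0],0],[0.3,[3.5,0,0],0]]}}

```text
clock: 7.25
eef_pos: [544.6, 216.6, 263.2]
eef_rot: [3.139, -0.0, -1.546]
wrist_force: [0.2, -0.3, -0.6]
finger_gap: 34.0
```

Emit:
{"api": "arm_command", "payload": {"steps": [[0.3,[4,0,0],0],[0.3,[4,0,0],0],[0.3,[4,0,0],0],[0.3,[4,0,0],0],[0.3,[4,0,0],0]]}}

```text
clock: 7.67
eef_pos: [548.9, 13.8, 263.4]
eef_rot: [3.139, 0.0, -1.549]
wrist_force: [0.4, -0.2, -1.4]
finger_gap: 33.7
```

Emit:
{"api": "arm_command", "payload": {"steps": [[0.3,[4,0,0],0],[0.3,[4,0,0],0],[0.3,[4,0,0],0],[0.3,[4,0,0],0],[0.3,[3,0,0],0]]}}

```text
clock: 8.08
eef_pos: [553.0, -177.1, 263.2]
eef_rot: [3.139, 0.001, -1.55]
wrist_force: [0.3, -0.5, -1.5]
finger_gap: 33.7
```

Emit:
{"api": "arm_command", "payload": {"steps": [[0.3,[2,0,0],0],[0.3,[0,0,3],0],[0.3,[0,0,3],0],[0.3,[0,0,3],0],[0.3,[0,0,0],0]]}}

```text
clock: 8.5
eef_pos: [551.5, -193.3, 167.7]
eef_rot: [3.131, 0.005, -1.549]
wrist_force: [0.0, -0.8, -2.0]
finger_gap: 33.7
```

Run:
```python
from f import *
s=manip.read_state(); print(s['eef_pos'],s['eef_rot'],s['wrist_force'],s['moment'])
for n in("scene","top"):
    p,d=manip.camera(n); np.save(f"pics/{n}5d.npy",d); cv2.imwrite(f"pics/{n}5.png",p[:,:,::-1])
```

```text
[ 551.50631426 -193.28886194  167.72520409] [ 3.13145105  0.00455794 -1.549336  ] [ 0.01093015 -0.75103481 -1.95635875] [-0.01170588  0.10700342 -0.02865265]
```

View pics/scene5.png

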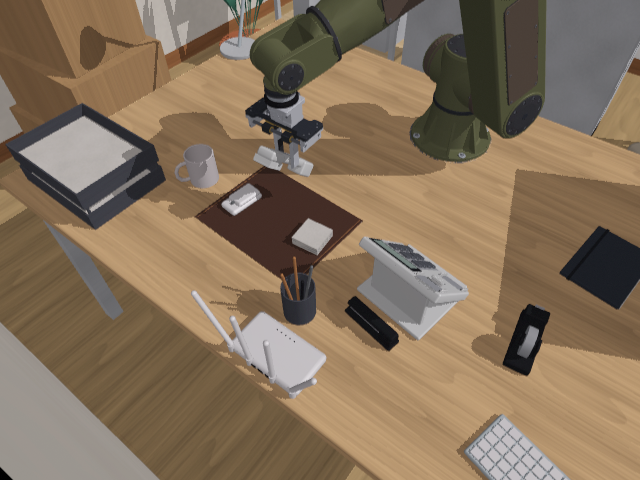

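View pics/top5.png

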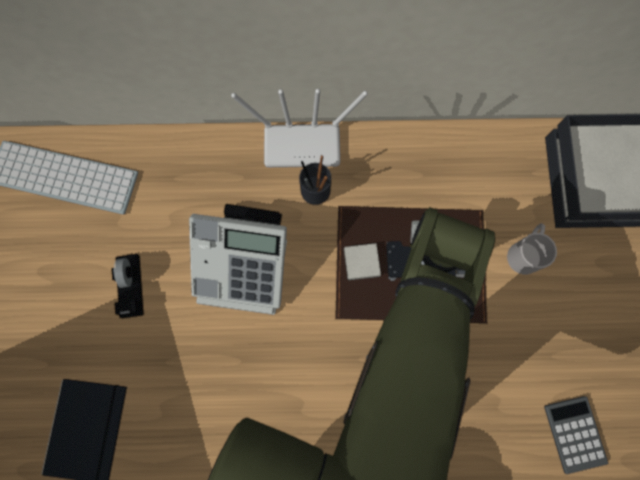

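Run:
```python
from f import *
p=cv2.imread("pics/scene5.png"); cv2.imwrite("pics/s5c.png",cv2.resize(p[80:220,190:350],None,fx=4,fy=4,interpolation=2))
P=pts("scene",np.load("pics/scene5d.npy"))
for u,v in((256,153),(262,156),(270,160),(276,164),(296,168),(304,170),(308,166),(300,163)): print(u,v,P[v,u].round(0))
```

```text
256 153 [ 430. -435.   -4.]
262 156 [ 628. -197.  241.]
270 160 [ 627. -174.  240.]
276 164 [ 616. -167.  225.]
296 168 [ 524. -190.  135.]
304 170 [ 517. -169.  134.]
308 166 [ 498. -171.  134.]
300 163 [ 523. -176.  158.]
```

View pics/s5c.png

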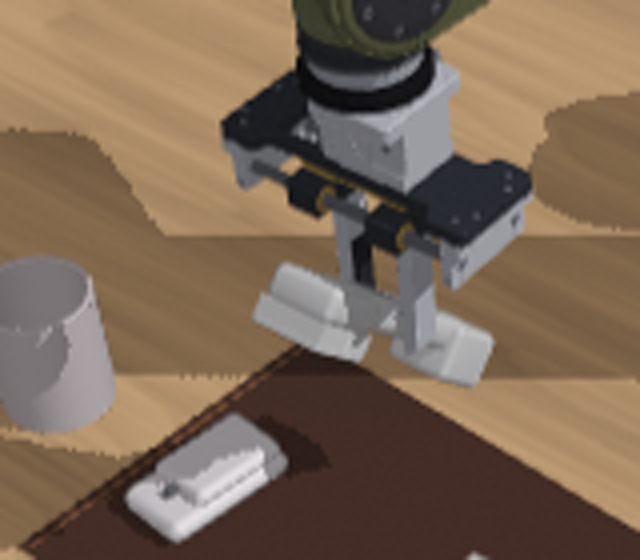

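Emit:
{"api": "arm_command", "payload": {"steps": [[0.3,[0.85,0.3,2],0],[0.3,[0,0,2.5],0],[0.3,[0,0,2],0],[0.3,[0,0,1.2],0],[0.3,[0,0,0],0]], "force": 15}}

```text
clock: 9.02
eef_pos: [551.3, -202.7, 97.1]
eef_rot: [3.14, 0.001, -1.549]
wrist_force: [-0.8, 0.3, -0.8]
finger_gap: 34.1
```

Emit:
{"api": "arm_command", "payload": {"steps": [[0.3,[0,0,0.3],0],[0.3,[0,0,0.2],0],[0.3,[0,0,0.2],0],[0.3,[0,0,0],0]]}}

```text
clock: 9.35
eef_pos: [551.9, -203.0, 91.5]
eef_rot: [-3.141, -0.0, -1.549]
wrist_force: [0.1, -0.2, -2.1]
finger_gap: 33.5
```

Emit:
{"api": "arm_command", "payload": {"steps": [[0.3,[0,0,0.3],0],[0.3,[0,0,0.3],0],[0.3,[0,0,0.3],0],[0.3,[0,0,0.1],0],[0.3,[0,0,0],0]], "force": 10}}

```text
clock: 9.77
eef_pos: [551.5, -202.9, 80.5]
eef_rot: [3.141, 0.0, -1.549]
wrist_force: [-0.7, -0.6, -1.9]
finger_gap: 34.0
```

Emit:
{"api": "arm_command", "payload": {"steps": [[0.3,[0,0,0.2],0],[0.3,[0,0,0.1],0],[0.3,[0,0,0.1],0],[0.3,[0,0,0],0]]}}

```text
clock: 10.1
eef_pos: [551.9, -203.0, 77.1]
eef_rot: [-3.141, -0.0, -1.549]
wrist_force: [0.8, -0.4, 0.7]
finger_gap: 33.8
```

The mouth edge is touching (about 2.5 N), so I'll follow the arc about it, letting the handset pivot in the grip.

Emit:
{"api": "arm_command", "payload": {"steps": [[0.3,[0,-0.5,0.3],0],[0.3,[0,-0.5,0.35],0],[0.3,[0,0,0],0]]}}

```text
clock: 10.35
eef_pos: [562.7, -202.7, 70.1]
eef_rot: [-3.141, -0.0, -1.549]
wrist_force: [1.5, -0.2, 1.3]
finger_gap: 34.0
```

Emit:
{"api": "arm_command", "payload": {"steps": [[0.3,[0,-0.5,0.4],0],[0.3,[0,-0.5,0.45],0],[0.3,[0,0,0],0]]}}

```text
clock: 10.6
eef_pos: [572.2, -202.4, 60.9]
eef_rot: [3.141, 0.0, -1.549]
wrist_force: [1.0, 0.4, 0.0]
finger_gap: 34.3
```

Run:
```python
from f import *
p,d=manip.camera("scene"); cv2.imwrite("pics/s6c.png",cv2.resize(p[80:240,190:350,::-1],None,fx=3.7,fy=3.7,interpolation=2))
```

```text
(no output)
```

View pics/s6c.png

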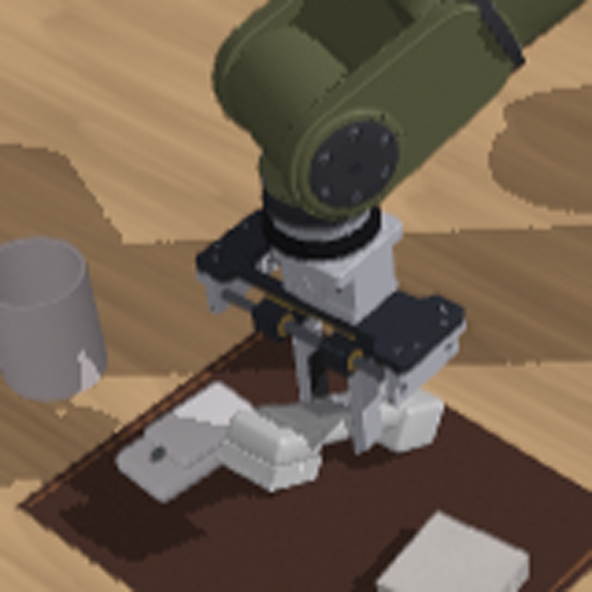

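It pivots as planned and is clear of the mouse and notes. I'll continue.

Emit:
{"api": "arm_command", "payload": {"steps": [[0.3,[0,-0.47,0.45],0],[0.3,[0,-0.47,0.5],0],[0.3,[0,-0.4,0.5],0],[0.3,[0,-0.4,0.6],0],[0.3,[0,0,0],0]]}}

```text
clock: 11.07
eef_pos: [589.2, -201.9, 39.8]
eef_rot: [3.14, 0.001, -1.549]
wrist_force: [0.2, 0.7, -1.0]
finger_gap: 34.1
```

Emit:
{"api": "arm_command", "payload": {"steps": [[0.3,[0,-0.35,0.55],0],[0.3,[0,-0.3,0.55],0],[0.3,[0,-0.2,0.4],0],[0.3,[0,0,0],0]]}}

```text
clock: 11.4
eef_pos: [597.5, -201.8, 25.3]
eef_rot: [3.141, 0.0, -1.549]
wrist_force: [0.1, -0.2, -1.3]
finger_gap: 34.3
```

Emit:
{"api": "arm_command", "payload": {"steps": [[0.3,[0,-0.1,0.3],0],[0.3,[0,-0.05,0.3],0],[0.3,[0,0,0],0]]}}

```text
clock: 11.65
eef_pos: [599.0, -201.9, 20.0]
eef_rot: [3.141, 0.0, -1.549]
wrist_force: [0.3, -0.5, -0.8]
finger_gap: 33.9
```

Run:
```python
from f import *
p,d=manip.camera("scene"); cv2.imwrite("pics/s7c.png",cv2.resize(p[80:240,190:350,::-1],None,fx=3.7,fy=3.7,interpolation=2))
P=pts("scene",d)
m=(P[...,2]>12)&(P[...,2]<60)&(abs(P[...,1]+203)<26)&(abs(P[...,0]-600)<120)
Q=P[m]
for lo in range(480,720,20):
    q=Q[(Q[:,0]>=lo)&(Q[:,0]<lo+20)]
    if len(q)>4: print(lo,len(q),np.percentile(q[:,2],90).round(1),np.percentile(q[:,1],[5,95]).round(0))
```

```text
500 18 26.3 [-181. -178.]
520 20 28.4 [-180. -177.]
540 11 21.8 [-183. -178.]
560 9 45.8 [-203. -184.]
580 39 50.9 [-219. -198.]
600 131 52.2 [-225. -179.]
620 87 51.4 [-212. -183.]
640 99 52.5 [-216. -178.]
660 111 53.0 [-218. -179.]
680 202 51.5 [-219. -178.]
```

View pics/s7c.png

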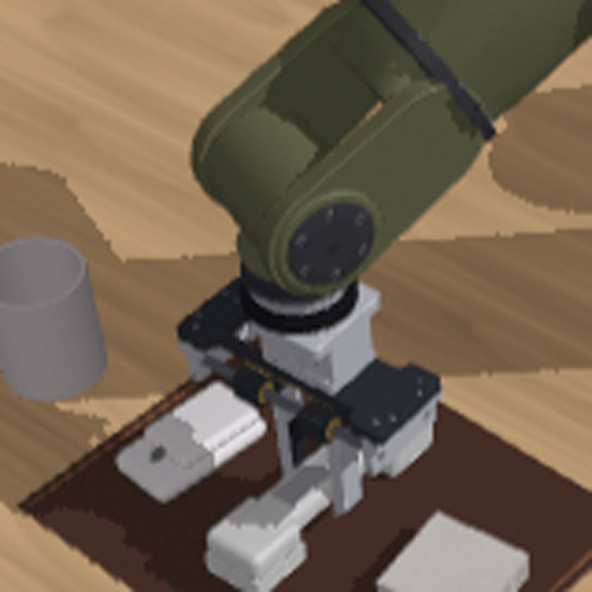

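Nearly level, with the ear end about 8 mm up. I'll lower it the rest.

Emit:
{"api": "arm_command", "payload": {"steps": [[0.3,[0,0,0.2],0],[0.3,[0,0,0],0]]}}

```text
clock: 11.87
eef_pos: [599.0, -201.9, 18.3]
eef_rot: [-3.142, 0.0, -1.549]
wrist_force: [1.7, 0.2, 0.3]
finger_gap: 33.9
```

Emit:
{"api": "arm_command", "payload": {"steps": [[0.3,[0,0,0.2],0],[0.3,[0,0,0],0]]}}

```text
clock: 12.03
eef_pos: [599.0, -201.9, 16.2]
eef_rot: [3.142, 0.0, -1.549]
wrist_force: [-0.1, -0.4, -0.8]
finger_gap: 34.0
```

Emit:
{"api": "arm_command", "payload": {"steps": [[0.3,[0,0,0.15],0],[0.3,[0,0,0],0]]}}

```text
clock: 12.2
eef_pos: [599.0, -201.9, 14.8]
eef_rot: [3.141, 0.0, -1.549]
wrist_force: [-0.0, -0.4, 0.3]
finger_gap: 34.1
```

Emit:
{"api": "arm_command", "payload": {"steps": [[0.3,[0,0,0.15],0],[0.3,[0,0,0],0]]}}

```text
clock: 12.37
eef_pos: [599.2, -202.0, 13.6]
eef_rot: [-3.141, -0.0, -1.549]
wrist_force: [1.0, -0.9, 2.2]
finger_gap: 33.6
```

Run:
```python
from f import *
print(manip.read_state()['wrist_force'])
p,d=manip.camera("scene"); cv2.imwrite("pics/s8c.png",cv2.resize(p[80:240,190:350,::-1],None,fx=3.7,fy=3.7,interpolation=2))
P=pts("scene",d)
m=(P[...,2]>12)&(P[...,2]<60)&(abs(P[...,1]+203)<26)&(abs(P[...,0]-600)<120)
Q=P[m]
for lo in range(480,720,20):
    q=Q[(Q[:,0]>=lo)&(Q[:,0]<lo+20)]
    if len(q)>4: print(lo,len(q),np.percentile(q[:,2],90).round(1),np.percentile(q[:,1],[5,95]).round(0))
```

```text
[ 0.96913926 -0.87839273  2.19926534]
500 11 20.0 [-181. -178.]
520 11 21.3 [-181. -178.]
560 9 40.8 [-205. -185.]
580 42 49.5 [-220. -199.]
600 139 52.7 [-226. -180.]
620 90 44.2 [-210. -183.]
640 103 43.4 [-217. -178.]
660 116 42.2 [-218. -178.]
680 164 40.1 [-219. -179.]
```

View pics/s8c.png

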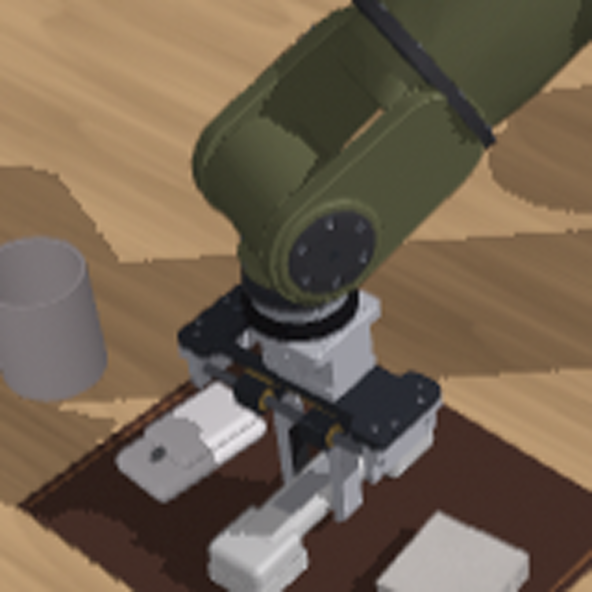

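It lies level (back at about 42 mm) and the wrist load has shifted onto the pad. Releasing it.

Emit:
{"api": "arm_command", "payload": {"steps": [[0.4,[0,0,0],0],[0.45,[0,0,0],0],[0.55,[0,0,0],0],[0.55,[0,0,0],0]]}}

```text
clock: 12.75
eef_pos: [599.0, -201.9, 13.3]
eef_rot: [3.141, 0.0, -1.549]
wrist_force: [0.7, 0.7, -0.0]
finger_gap: 50.3
```

Emit:
{"api": "arm_command", "payload": {"steps": [[0.55,[0,0,-1],0],[0.55,[0,0,-2],0],[0.55,[0,0,-3],0],[0.55,[0,0,-4],0],[0.55,[0,0,-4],0]]}}

```text
clock: 13.17
eef_pos: [598.5, -201.7, 155.4]
eef_rot: [3.141, 0.0, -1.549]
wrist_force: [-0.2, 0.4, 0.1]
finger_gap: 51.9
```

Emit:
{"api": "arm_command", "payload": {"steps": [[0.4,[0,0,-4],0],[0.2,[-4,1,0],0],[0,[-4,1,0],0],[0,[-4,1,0],0],[0,[-4,1,0],0]]}}

```text
clock: 13.58
eef_pos: [554.7, -41.4, 194.4]
eef_rot: [-3.141, -0.0, -1.55]
wrist_force: [0.9, 0.2, -0.1]
finger_gap: 22.1
```

Run:
```python
from f import *
print(manip.read_state()['eef_pos'],manip.read_state()['finger_gap'])
for n in("scene","top"):
    p,d=manip.camera(n); np.save(f"pics/{n}9d.npy",d); cv2.imwrite(f"pics/{n}9.png",p[:,:,::-1])
```

```text
[554.66814259 -41.39700965 194.38509654] 22.077545961403235
```

View pics/scene9.png

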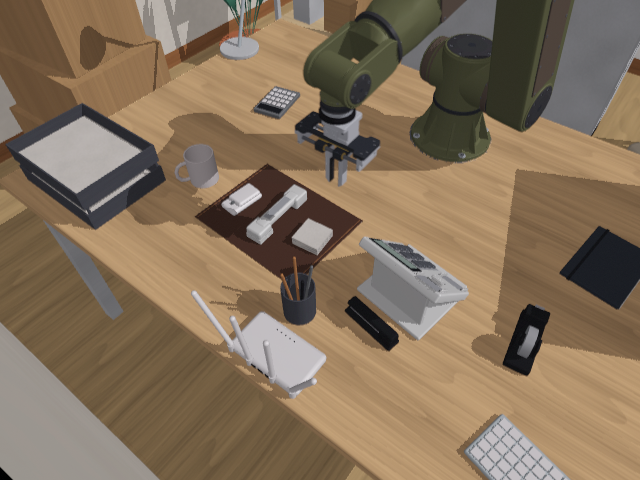

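View pics/top9.png

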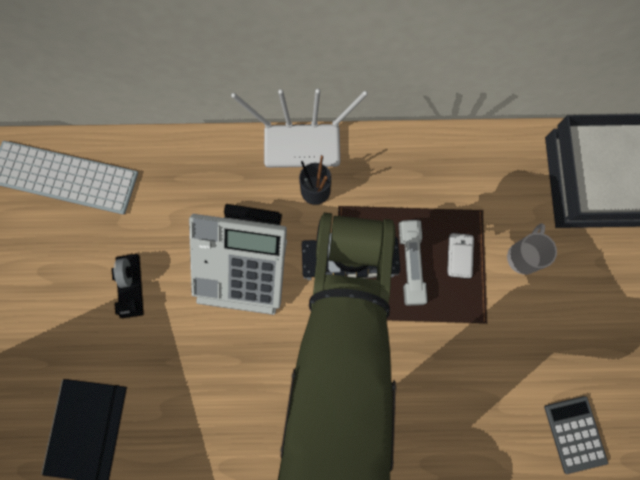

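The handset lies face down at about (412,262) in the top view, between the notes and the mouse. I'll re-measure the keys, now with an empty hook.

```bash
cat > k.py <<'E'
from f import *
import sys
def keys(tag):
    t=cv2.imread(f"pics/top{tag}.png"); d=np.load(f"pics/top{tag}d.npy"); g=cv2.cvtColor(t,6)
    x0,y0=228,256; k=8
    m=(cv2.resize(g[y0:312,x0:282],None,fx=k,fy=k,interpolation=2)<75).astype(np.uint8)
    n,l,st,ce=cv2.connectedComponentsWithStats(m)
    K=np.array([(ce[i]+.5)/k-.5+[x0,y0] for i in range(1,n) if 3000<st[i,4]<12000]); K=K[np.argsort(K[:,1])].reshape(4,3,2)
    return K,[[np.median(d[int(round(v))-2:int(round(v))+3,int(round(u))-2:int(round(u))+3]) for u,v in r] for r in K]
if __name__=="__main__":
    K,D=keys("9"); D=np.array(D); c=manip.calibration("top")
    X0=np.stack([(K[...,0]-c['cx'])/c['fx']*D,(K[...,1]-c['cy'])/c['fy']*D,D],-1); X0=(X0-c['t'])@c['R']
    A=np.array([[1,q-1,1.5-r] for r in range(4) for q in range(3)]); co=np.linalg.lstsq(A,X0.reshape(-1,3),rcond=None)[0]
    print(co.round(2)); 
    Kf=(A@co).reshape(4,3,3)
    s=manip.read_state(); yaw=-1.729; tx=np.array([np.cos(yaw),np.sin(yaw),0]);ty=np.array([tx[1],-tx[0],0])
    for nm,r,q in(("3",0,2),("7",2,0),("0",3,1)):
        T=Kf[r,q]-8*X+25*N; dd=T-s['eef_pos']
        print(nm,Kf[r,q].round(1),"standoff25 TCP",T.round(1),"tool shift",(dd@tx).round(1),(dd@ty).round(1),(-dd[2]).round(1))
E
python3 k.py
```

```text
[[ 5.4924e+02  1.7390e+02  8.6780e+01]
 [-5.2800e+00 -3.3400e+01 -2.4000e-01]
 [ 2.0930e+01 -3.3600e+00  2.1040e+01]]
3 [575.4 135.5 118.1] standoff25 TCP [550.  139.5 135.8] tool shift -175.0 32.5 59.0
7 [544.1 209.   76.5] standoff25 TCP [518.7 213.   94.2] tool shift -242.7 74.9 100.6
0 [517.9 178.9  55.2] standoff25 TCP [492.5 183.   72.9] tool shift -208.9 96.1 121.9
```

Emit:
{"api": "arm_command", "payload": {"steps": [[0,[0,0,0],0.09],[0,[0,0,0],0.09],[0,[-4,0.8,0],0],[0,[-4,0.8,0],0],[0,[-4,0.8,0],0]], "force": 20}}

```text
clock: 14.1
eef_pos: [550.7, 80.0, 194.2]
eef_rot: [-3.141, 0.0, -1.731]
wrist_force: [0.5, -0.3, -0.2]
finger_gap: 0.6
```

Emit:
{"api": "arm_command", "payload": {"steps": [[0,[-4,0.8,0],0],[0,[-1.5,0.1,1],0],[0,[0,0,2.5],0],[0,[0,0,0],0],[0,[0,0,0],0]]}}

```text
clock: 14.52
eef_pos: [550.3, 134.7, 158.4]
eef_rot: [3.14, -0.001, -1.729]
wrist_force: [0.6, 0.2, 0.7]
finger_gap: 0.8
```

```bash
cat > st.py <<'E'
from f import *
import sys
T=dict(k3=[575.4,135.5,118.1],k7=[544.1,209,76.5],k0=[517.9,178.9,55.2])[sys.argv[1]]
s=manip.read_state(); p=s['eef_pos']; y=s['eef_rot'][2]
tx=np.array([np.cos(y),np.sin(y),0]);ty=np.array([tx[1],-tx[0],0])
D=np.array(T)-8*X-p
print(p.round(1),"yaw",y.round(3),"gap",s['finger_gap'].round(1),"rel in phone: u %.1f y %.1f n %.1f (tip vs key: negative of)"%(D@U,D@Y,D@N),"tool shift to contact",(D@tx).round(1),(D@ty).round(1),(-D[2]).round(1), "F", s['wrist_force'].round(2),"Fn",(s['wrist_force']@N).round(2))
if len(sys.argv)>2:
  for n in("scene","top"):
    pp,d=manip.camera(n); x,yy,w,h=(330,160,160,150) if n=="scene" else (170,170,160,160)
    cv2.imwrite(f"pics/{n}{sys.argv[2]}.png",cv2.resize(pp[yy:yy+h,x:x+w,::-1],None,fx=3.7,fy=3.7,interpolation=2))
E
python3 st.py k3 10
```

```text
Traceback (most recent call last):
  File "st.py", line 7, in <module>
    print(p.round(1),"yaw",y.round(3),"gap",s['finger_gap'].round(1),"rel in phone: u %.1f y %.1f n %.1f (tip vs key: negative of)"%(D@U,D@Y,D@N),"tool shift to contact",(D@tx).round(1),(D@ty).round(1),(-D[2]).round(1), "F", s['wrist_force'].round(2),"Fn",(s['wrist_force']@N).round(2))
                                            ^^^^^^^^^^^^^^^^^^^^^
AttributeError: 'float' object has no attribute 'round'
```

```bash
sed -i "s/s\['finger_gap'\].round(1)/s['finger_gap']/" st.py; python3 st.py k3 10
```

```text
[550.3 134.7 158.4] yaw -1.729 gap 0.7682024226043452 rel in phone: u -16.7 y 4.8 n -40.3 (tip vs key: negative of) tool shift to contact -4.8 -16.6 40.3 F [0.6  0.22 0.72] Fn 0.11
```

View pics/scene10.png

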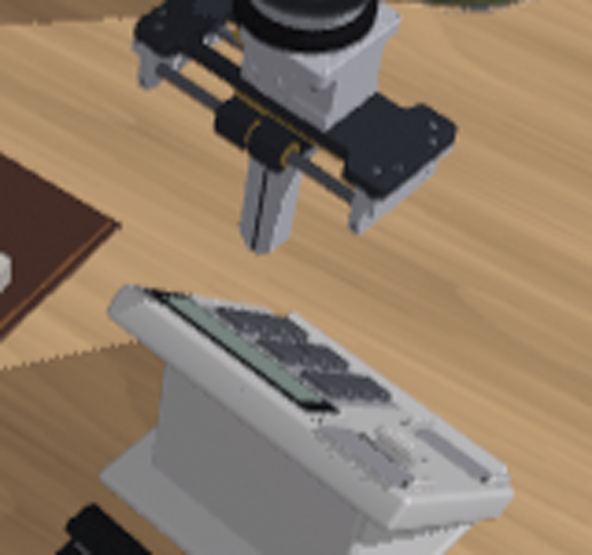

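Emit:
{"api": "arm_command", "payload": {"steps": [[0,[-0.48,-0.4,1.5],0],[0,[0,-0.55,1.4],0],[0,[0,0,0.3],0],[0,[0,0,0],0],[0,[0,0,0],0]]}}

```text
clock: 15.03
eef_pos: [561.0, 138.0, 127.7]
eef_rot: [-3.141, 0.0, -1.73]
wrist_force: [0.0, 0.3, 0.1]
finger_gap: 0.4
```

```bash
python3 st.py k3 11
```

```text
[561.  138.  127.7] yaw -1.73 gap 0.38910582030881974 rel in phone: u -2.1 y -0.2 n -11.4 (tip vs key: negative of) tool shift to contact 0.2 -6.6 9.6 F [0.04 0.33 0.11] Fn 0.09
```

View pics/scene11.png

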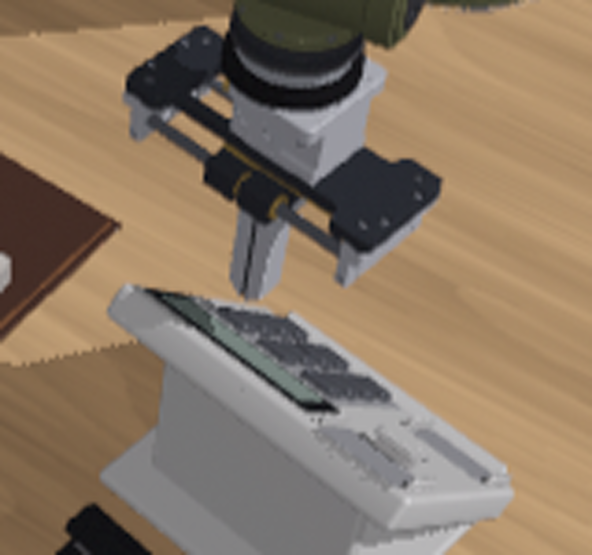

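View pics/top11.png

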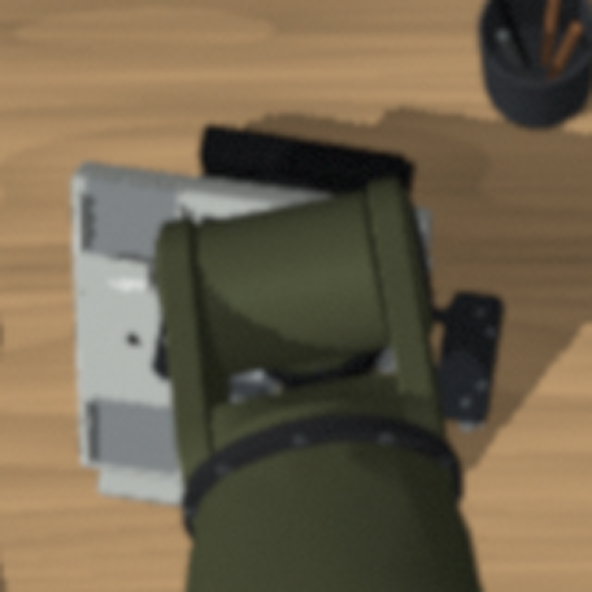

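Emit:
{"api": "arm_command", "payload": {"steps": [[0,[0,0,0.3],0],[0,[0,-0.2,0.2],0],[0,[0,-0.2,0.2],0],[0,[0,0,0],0]]}}

```text
clock: 15.47
eef_pos: [564.8, 137.7, 119.0]
eef_rot: [3.141, -0.0, -1.729]
wrist_force: [0.6, -1.0, 0.5]
finger_gap: 0.5
```

Emit:
{"api": "arm_command", "payload": {"steps": [[0,[0,-0.15,0.15],0],[0,[0,0,0],0],[0,[0,0,0],0]]}}

```text
clock: 15.72
eef_pos: [566.1, 137.5, 117.8]
eef_rot: [3.141, -0.0, -1.729]
wrist_force: [0.1, -0.3, 0.2]
finger_gap: 0.2
```

Emit:
{"api": "arm_command", "payload": {"steps": [[0,[0,-0.1,0.1],0],[0,[0,0,0],0],[0,[0,0,0],0]]}}

```text
clock: 15.97
eef_pos: [567.1, 137.4, 117.0]
eef_rot: [3.142, 0.0, -1.729]
wrist_force: [-1.2, -0.2, 1.0]
finger_gap: 0.3
```

```bash
python3 st.py k3
```

```text
[567.1 137.4 117. ] yaw -1.729 gap 0.2929852067972952 rel in phone: u 1.1 y -0.6 n 0.5 (tip vs key: negative of) tool shift to contact 0.6 -0.5 -1.1 F [-1.21 -0.18  1.05] Fn 1.56
```

Contact has started (about 1.5 N along the normal). I'll press in small steps.

Emit:
{"api": "arm_command", "payload": {"steps": [[0,[0,-0.15,0.15],0],[0,[0,0,0],0]]}}

```text
clock: 16.13
eef_pos: [568.6, 137.1, 115.3]
eef_rot: [3.141, -0.0, -1.729]
wrist_force: [-1.5, -0.2, 1.8]
finger_gap: 0.7
```

Emit:
{"api": "arm_command", "payload": {"steps": [[0,[0,-0.15,0.15],0],[0,[0,0,0],0]]}}

```text
clock: 16.3
eef_pos: [570.1, 136.9, 113.7]
eef_rot: [3.141, -0.0, -1.729]
wrist_force: [-2.1, -0.6, 3.4]
finger_gap: 0.4
```

Emit:
{"api": "arm_command", "payload": {"steps": [[0,[0,-0.1,0.1],0],[0,[0,0,0],0],[0,[0,0,0],0]]}}

```text
clock: 16.55
eef_pos: [571.0, 136.8, 113.0]
eef_rot: [3.141, -0.0, -1.729]
wrist_force: [-2.6, -1.3, 2.0]
finger_gap: 0.5
```

```bash
python3 st.py k3
```

```text
[571.  136.8 113. ] yaw -1.729 gap 0.4735403780069587 rel in phone: u 1.2 y -0.6 n 6.1 (tip vs key: negative of) tool shift to contact 0.6 3.5 -5.1 F [-2.55 -1.32  2.01] Fn 3.06
```

Emit:
{"api": "arm_command", "payload": {"steps": [[0,[0,-0.1,0.1],0],[0,[0,0,0],0],[0,[0,0,0],0]]}}

```text
clock: 16.8
eef_pos: [572.0, 136.6, 111.9]
eef_rot: [3.141, 0.0, -1.729]
wrist_force: [-2.9, 0.4, 3.3]
finger_gap: 0.6
```

Emit:
{"api": "arm_command", "payload": {"steps": [[0,[0,-0.08,0.08],0],[0,[0,0,0],0],[0,[0,0,0],0]]}}

```text
clock: 17.05
eef_pos: [572.8, 136.5, 111.1]
eef_rot: [3.141, -0.0, -1.729]
wrist_force: [-2.9, 0.7, 4.6]
finger_gap: 0.8
```

Run:
```python
from f import *
f=[]
for i in range(2):
    p,d=manip.camera("scene"); f.append(manip.read_state()['wrist_force']@N)
print(f, manip.read_state()['eef_pos'])
cv2.imwrite("pics/s12.png",cv2.resize(p[160:310,330:490,::-1],None,fx=4,fy=4,interpolation=2))
```

```text
[np.float64(6.177117647749426), np.float64(5.117998235617121)] [572.78200238 136.50345853 111.17163749]
```

View pics/s12.png

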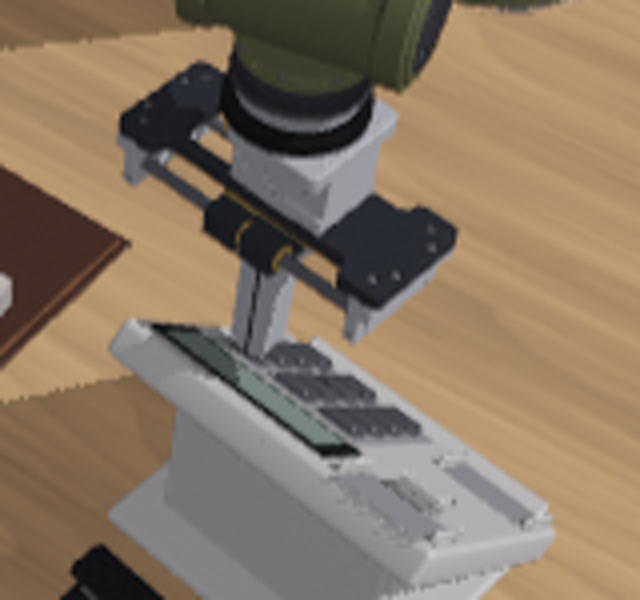

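Normal force 5–6 N and about 8.5 mm of travel (4 mm key plus leg tilt), so key 3 is bottomed. Retracting.

Emit:
{"api": "arm_command", "payload": {"steps": [[0,[0,0.3,-0.3],0],[0,[0,0.5,-0.5],0],[0,[0,1,-1],0],[0,[0,1,-1],0],[0,[0,0,0],0]]}}

```text
clock: 17.57
eef_pos: [544.9, 141.3, 141.3]
eef_rot: [-3.139, 0.001, -1.729]
wrist_force: [0.3, -0.5, 0.3]
finger_gap: 0.6
```

```bash
python3 st.py k7 13
python3 - <<'E'
import cv2
E
```

```text
[544.9 141.3 141.3] yaw -1.729 gap 0.5830514365366982 rel in phone: u -59.5 y 66.8 n -32.1 (tip vs key: negative of) tool shift to contact -66.8 19.4 64.8 F [ 0.3  -0.47  0.26] Fn -0.07
```

View pics/scene13.png

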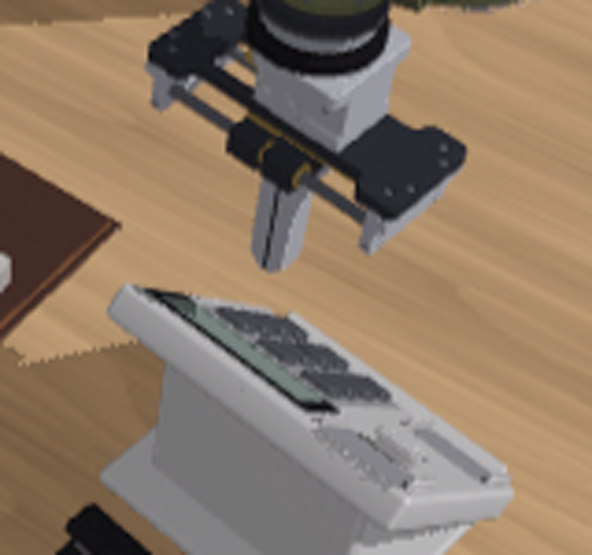

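Emit:
{"api": "arm_command", "payload": {"steps": [[0,[-2.5,1,1],0],[0,[-2.5,1,1],0],[0,[-1.68,0.8,1.8],0],[0,[0,0,1.7],0],[0,[0,0,0],0]]}}

```text
clock: 18.08
eef_pos: [526.4, 211.4, 80.3]
eef_rot: [3.137, -0.003, -1.728]
wrist_force: [-0.1, -0.3, -0.8]
finger_gap: 0.6
```

Emit:
{"api": "arm_command", "payload": {"steps": [[0,[0,0,0],0],[0,[0,0,0],0]]}}

```text
clock: 18.25
eef_pos: [528.7, 210.9, 84.8]
eef_rot: [-3.141, 0.0, -1.73]
wrist_force: [-0.1, 0.1, 1.1]
finger_gap: 0.4
```

```bash
python3 st.py k7 14
```

```text
[528.7 210.9  84.8] yaw -1.73 gap 0.39791938975988544 rel in phone: u -0.6 y 0.6 n -11.2 (tip vs key: negative of) tool shift to contact -0.6 -7.5 8.3 F [-0.13  0.11  1.07] Fn 0.86
```

View pics/scene14.png

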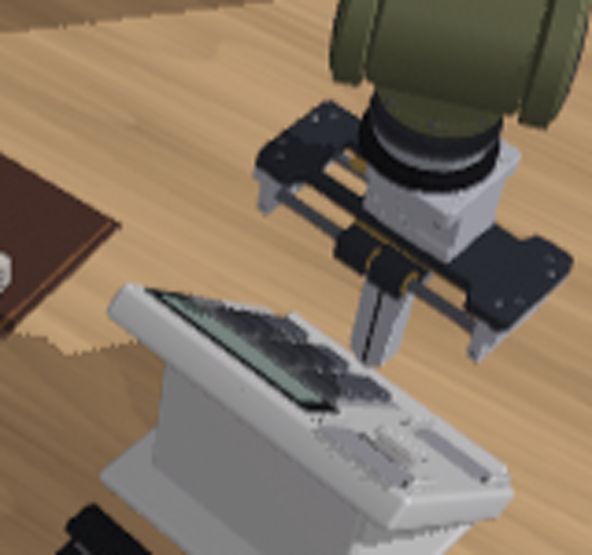

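The tip is over key 7, the left column of the third row. Pressing.

Emit:
{"api": "arm_command", "payload": {"steps": [[0,[0,-0.25,0.25],0],[0,[0,-0.25,0.25],0],[0,[0,-0.1,0.1],0],[0,[0,0,0],0]]}}

```text
clock: 18.68
eef_pos: [534.2, 210.1, 77.9]
eef_rot: [3.141, -0.0, -1.729]
wrist_force: [-0.8, 0.7, 0.1]
finger_gap: 0.5
```

Emit:
{"api": "arm_command", "payload": {"steps": [[0,[0,-0.15,0.15],0],[0,[0,0,0],0],[0,[0,0,0],0]]}}

```text
clock: 18.93
eef_pos: [535.5, 210.1, 76.6]
eef_rot: [3.142, -0.0, -1.729]
wrist_force: [0.8, -0.0, 0.3]
finger_gap: 0.3
```

Emit:
{"api": "arm_command", "payload": {"steps": [[0,[0,-0.1,0.1],0],[0,[0,0,0],0],[0,[0,0,0],0]]}}

```text
clock: 19.18
eef_pos: [536.5, 209.9, 75.7]
eef_rot: [3.142, 0.0, -1.729]
wrist_force: [-0.6, -0.0, 2.2]
finger_gap: 0.4
```

Emit:
{"api": "arm_command", "payload": {"steps": [[0,[0,-0.1,0.1],0],[0,[0,0,0],0],[0,[0,0,0],0]]}}

```text
clock: 19.43
eef_pos: [537.4, 209.8, 74.6]
eef_rot: [3.142, 0.0, -1.729]
wrist_force: [-2.3, 0.1, 1.5]
finger_gap: 0.0
```

Emit:
{"api": "arm_command", "payload": {"steps": [[0,[0,-0.07,0.07],0],[0,[0,0,0],0],[0,[0,0,0],0]]}}

```text
clock: 19.68
eef_pos: [538.1, 209.7, 74.0]
eef_rot: [3.142, 0.0, -1.729]
wrist_force: [-1.7, 0.0, 2.9]
finger_gap: 0.2
```

Emit:
{"api": "arm_command", "payload": {"steps": [[0,[0,-0.07,0.07],0],[0,[0,0,0],0],[0,[0,0,0],0]]}}

```text
clock: 19.93
eef_pos: [538.8, 209.5, 73.2]
eef_rot: [3.142, -0.0, -1.729]
wrist_force: [-2.2, -1.9, 2.8]
finger_gap: 0.4
```

Emit:
{"api": "arm_command", "payload": {"steps": [[0,[0,-0.05,0.05],0],[0,[0,0,0],0],[0,[0,0,0],0]]}}

```text
clock: 20.18
eef_pos: [539.3, 209.5, 72.7]
eef_rot: [3.142, -0.0, -1.729]
wrist_force: [-2.3, 0.0, 1.9]
finger_gap: 0.8
```

Emit:
{"api": "arm_command", "payload": {"steps": [[0,[0,-0.05,0.05],0],[0,[0,0,0],0],[0,[0,0,0],0]]}}

```text
clock: 20.43
eef_pos: [539.8, 209.4, 72.3]
eef_rot: [3.142, 0.0, -1.729]
wrist_force: [-2.2, -0.2, 5.2]
finger_gap: 0.4
```

Emit:
{"api": "arm_command", "payload": {"steps": [[0,[0,-0.05,0.05],0],[0,[0,0,0],0],[0,[0,0,0],0]]}}

```text
clock: 20.68
eef_pos: [540.2, 209.3, 71.9]
eef_rot: [3.141, 0.0, -1.729]
wrist_force: [-4.8, 0.2, 5.3]
finger_gap: 0.3
```

Emit:
{"api": "arm_command", "payload": {"steps": [[0,[0,0,0],0]]}}

```text
clock: 20.77
eef_pos: [540.2, 209.3, 71.9]
eef_rot: [3.141, 0.0, -1.729]
wrist_force: [-3.9, -0.8, 5.9]
finger_gap: 0.4
```

It stiffened to about 7 N, so key 7 is bottomed. I'll retract and go to key 0.

Emit:
{"api": "arm_command", "payload": {"steps": [[0,[0,0.3,-0.3],0],[0,[0,0.5,-0.5],0],[0,[0,0.8,-0.8],0],[0,[0,0,0],0],[0,[0,0,0],0]]}}

```text
clock: 21.18
eef_pos: [524.5, 212.1, 88.5]
eef_rot: [-3.14, 0.001, -1.729]
wrist_force: [-0.1, 0.2, 0.6]
finger_gap: 0.6
```

```bash
python3 st.py k0 15
```

```text
[524.5 212.1  88.5] yaw -1.729 gap 0.6261371963807575 rel in phone: u -30.1 y -33.8 n -17.0 (tip vs key: negative of) tool shift to contact 33.8 9.3 33.3 F [-0.08  0.24  0.63] Fn 0.53
```

View pics/scene15.png

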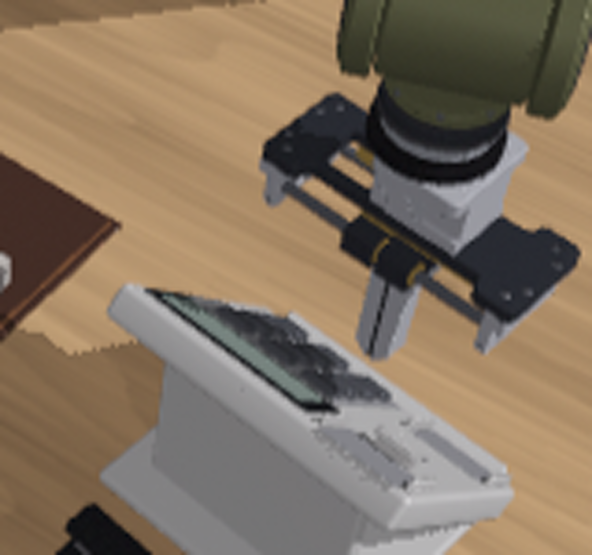

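Phone unmoved. Moving over key 0 with about 11 mm of standoff.

Emit:
{"api": "arm_command", "payload": {"steps": [[0,[1.2,0.6,0.2],0],[0,[1.2,0.6,0.5],0],[0,[0.98,0.5,0.9],0],[0,[0,0,0.95],0],[0,[0,0,0],0]]}}

```text
clock: 21.7
eef_pos: [501.7, 180.8, 60.5]
eef_rot: [3.139, -0.001, -1.73]
wrist_force: [-0.2, 0.4, 0.1]
finger_gap: 0.7
```

Emit:
{"api": "arm_command", "payload": {"steps": [[0,[0,0,0],0],[0,[0,0,0],0]]}}

```text
clock: 21.87
eef_pos: [502.9, 181.6, 62.4]
eef_rot: [-3.141, 0.0, -1.729]
wrist_force: [-0.3, -0.1, 0.4]
finger_gap: -0.0
```

```bash
python3 st.py k0
```

```text
[502.9 181.6  62.4] yaw -1.729 gap -0.023090005151790695 rel in phone: u -0.0 y -0.3 n -10.2 (tip vs key: negative of) tool shift to contact 0.3 -7.2 7.2 F [-0.35 -0.09  0.41] Fn 0.52
```

Emit:
{"api": "arm_command", "payload": {"steps": [[0,[0,-0.2,0.2],0],[0,[0,-0.2,0.2],0],[0,[0,-0.15,0.15],0],[0,[0,0,0],0]]}}

```text
clock: 22.2
eef_pos: [508.0, 180.3, 56.4]
eef_rot: [3.141, -0.0, -1.729]
wrist_force: [0.4, -0.4, -0.7]
finger_gap: 0.5
```

Emit:
{"api": "arm_command", "payload": {"steps": [[0,[0,-0.15,0.15],0],[0,[0,0,0],0],[0,[0,0,0],0]]}}

```text
clock: 22.45
eef_pos: [509.3, 180.0, 55.3]
eef_rot: [3.142, 0.0, -1.729]
wrist_force: [-1.4, -0.2, 1.5]
finger_gap: 0.5
```

Emit:
{"api": "arm_command", "payload": {"steps": [[0,[0,-0.1,0.1],0],[0,[0,0,0],0],[0,[0,0,0],0]]}}

```text
clock: 22.7
eef_pos: [510.3, 179.9, 54.3]
eef_rot: [-3.142, 0.0, -1.729]
wrist_force: [-0.4, 0.1, 1.6]
finger_gap: 0.3
```

Emit:
{"api": "arm_command", "payload": {"steps": [[0,[0,-0.1,0.1],0],[0,[0,0,0],0],[0,[0,0,0],0]]}}

```text
clock: 22.95
eef_pos: [511.3, 179.7, 53.3]
eef_rot: [3.142, 0.0, -1.729]
wrist_force: [-1.6, -0.0, 1.8]
finger_gap: 0.3
```

Emit:
{"api": "arm_command", "payload": {"steps": [[0,[0,-0.07,0.07],0],[0,[0,0,0],0],[0,[0,0,0],0]]}}

```text
clock: 23.2
eef_pos: [512.0, 179.6, 52.6]
eef_rot: [3.142, 0.0, -1.729]
wrist_force: [-2.2, 0.0, 3.2]
finger_gap: 0.6
```

Emit:
{"api": "arm_command", "payload": {"steps": [[0,[0,-0.05,0.05],0],[0,[0,0,0],0],[0,[0,0,0],0]]}}

```text
clock: 23.45
eef_pos: [512.5, 179.5, 52.1]
eef_rot: [3.142, 0.0, -1.729]
wrist_force: [-2.2, -0.0, 3.2]
finger_gap: 0.1
```

Emit:
{"api": "arm_command", "payload": {"steps": [[0,[0,-0.04,0.04],0],[0,[0,0,0],0],[0,[0,0,0],0]]}}

```text
clock: 23.7
eef_pos: [512.8, 179.5, 51.7]
eef_rot: [3.141, 0.0, -1.729]
wrist_force: [-4.0, 1.0, 4.6]
finger_gap: 0.4
```

Emit:
{"api": "arm_command", "payload": {"steps": [[0,[0,0,0],0]]}}

```text
clock: 23.78
eef_pos: [512.8, 179.5, 51.7]
eef_rot: [3.141, 0.0, -1.729]
wrist_force: [-3.7, 0.4, 4.5]
finger_gap: 0.8
```

Emit:
{"api": "arm_command", "payload": {"steps": [[0,[0,0,0],0]]}}

```text
clock: 23.87
eef_pos: [512.8, 179.5, 51.7]
eef_rot: [-3.142, 0.0, -1.729]
wrist_force: [-3.4, 1.4, 5.0]
finger_gap: 0.4
```

Steady at about 5.9 N, so key 0 is bottomed too. I'll retract, clear the area and check.

Emit:
{"api": "arm_command", "payload": {"steps": [[0,[0,0.3,-0.3],0],[0,[0,0.5,-0.5],0],[0,[0,1,-1],0],[0,[0,1,-2],0],[0,[0,1,-3],0]]}}

```text
clock: 24.28
eef_pos: [473.6, 185.0, 118.7]
eef_rot: [3.138, -0.002, -1.729]
wrist_force: [0.4, 0.1, -0.4]
finger_gap: 0.6
```

Emit:
{"api": "arm_command", "payload": {"steps": [[0,[0,2,-4],0],[0,[3,2,-3],0],[0,[4,2,0],0],[0,[4,0,0],0],[0,[0,0,0],0]]}}

```text
clock: 24.7
eef_pos: [403.2, 87.5, 184.3]
eef_rot: [-3.14, -0.001, -1.732]
wrist_force: [0.7, 0.5, 0.5]
finger_gap: 0.6
```

Emit:
{"api": "arm_command", "payload": {"steps": [[0,[0,0,0],0],[0,[0,0,0],0],[0,[0,0,0],0]]}}

```text
clock: 24.95
eef_pos: [404.7, 92.2, 183.5]
eef_rot: [3.142, -0.0, -1.728]
wrist_force: [-0.1, 0.5, -0.1]
finger_gap: 0.3
```

Run:
```python
from f import *
print(manip.read_state()['eef_pos'],manip.read_state()['wrist_force'])
for n in("scene","top"):
    p,d=manip.camera(n); np.save(f"pics/{n}20d.npy",d); cv2.imwrite(f"pics/{n}20.png",p[:,:,::-1])
import k
A,_=k.keys("9"); 
try:
    B,_=k.keys("20"); print("key px shift",(B-A).mean((0,1)),abs(B-A).max())
except Exception as e: print(e)
P=pts("scene",np.load("pics/scene20d.npy"))
m=(P[...,2]>15)&(P[...,2]<60)&(abs(P[...,1]+203)<40)&(abs(P[...,0]-600)<125); Q=P[m]
for lo in range(490,720,20):
    q=Q[(Q[:,0]>=lo)&(Q[:,0]<lo+20)]
    if len(q)>4: print(lo,len(q),np.percentile(q[:,2],90).round(1),np.percentile(q[:,1],[5,95]).round(0))
```

```text
[404.74968389  92.16655982 183.48924968] [-0.14885614  0.51547484 -0.13034357]
key px shift [-0.01870292  0.00694588] 0.03517658556722836
490 61 41.3 [-221. -179.]
510 116 42.2 [-221. -178.]
530 124 43.2 [-221. -178.]
550 87 43.6 [-214. -185.]
570 83 43.7 [-214. -184.]
590 86 43.1 [-213. -184.]
610 91 44.0 [-213. -184.]
630 96 43.7 [-214. -180.]
650 140 42.8 [-216. -176.]
670 142 41.4 [-218. -175.]
690 108 39.2 [-220. -177.]
```

View pics/scene20.png

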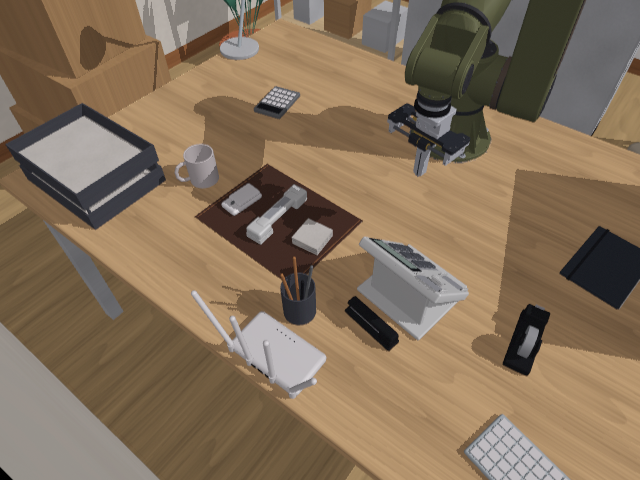

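View pics/top20.png

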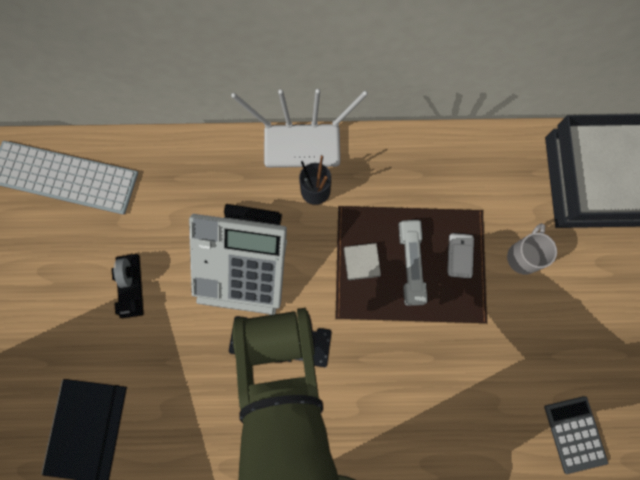

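The handset lies flat at (412,262) in the middle of the pad. The phone's keys have shifted less than 0.04 px since before dialling, the other items are where they were, and the robot is clear.

```bash
python3 -c "
from cell import manip
print(manip.sign_off())"
```

```text
the job is handed in; nothing more can be done
None
```

I lifted the handset off its hook, laid it face down in the free middle of the pad, and dialled 3, 7, 0. I handed the job in at about 25 s of robot time; no verdict is reported.

- **Handset:** I slid it about 24 mm up the face before moving it away. It then pivoted level in a light grip and was released with about 2 N on the pad. In the last picture its back is level at roughly 39–44 mm, between the notes and the mouse.
- **Keys:** Each key was pressed square to the face until the force rose past the 4 N bottoming level. The peaks were about 5–6 N on 3, 7 N on 7 and 6 N on 0. I judged full travel from force and distance, since key travel itself can't be read; single force readings scatter by about 1 N.
- **Phone:** The key positions in the top view changed by less than 0.04 px over the dialling. By eye, the phone did not move when the handset came off either.
- **Other things on the desk:** By eye they look where they started in both views; I did not measure them again.

No check failed. The two cameras disagreed by 1–2 mm on heights, which is within their calibration.

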